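Freshen the jewellery tray

TASK

Clear the jewellery tray by slipping every bangle lying in it over the post of the wooden bangle stand, down flat. Then pick up the shaker and shake its six cedar cubes out over the tray so that they all stay in it and are spread evenly, with none of its four sections left without a cube. Stand the empty shaker back upright in the middle of its cork mat, and do not push the perfume bottle, hair clip or acrylic box about.

Things in the scene. Friction and masses are not known exactly. Their poses are not given: they have to be found in the camera images.
- tray: fixed shallow tray with a blue floor, 160 (its x) by 340 (its y) mm; floor top 4 mm above the table, outer wall 4 mm thick and 12 mm high above the table; three 3 mm ribs (8 mm high above the table) along its x at y = -84, 0, +84 mm part it into four sections about 81 mm wide. Origin on the table under its centre
- section1 (a point): centre of a section's floor (tray y = +125 mm), 4 mm above the table
- section2 (a point): centre of a section's floor (tray y = +42 mm), 4 mm above the table
- section3 (a point): centre of a section's floor (tray y = -42 mm), 4 mm above the table
- section4 (a point): centre of a section's floor (tray y = -125 mm), 4 mm above the table
- stand: fixed wooden bangle stand: round foot 90 mm across and 18 mm high, upright post 40 mm in diameter up to 142 mm, tapering to 28 mm across at its top, 150 mm above the table. Origin on the table on the post's axis
- mat: fixed cork mat, 160 (x) by 70 (y) by 3 mm, on which the shaker starts. Origin on the table under its centre
- shaker: rose and clear shaker, 120 g: a level square tube, 130 long (x), 30 wide, 30 mm high, inside 24 by 24 mm on a 3 mm floor, shut at +x (rose), open at -x (no lip), with a rose grip fin on its roof: 60 long (x), 12 thick (y), 30 to 72 mm above the underside. Its cubes stay in when level and slide out when -x is tipped down past 27 to 34 degrees (varies). Origin: centre of underside
- mouth (a point): middle of the lower edge of the shaker's open end (shaker x = -65 mm, 3 mm above its underside)
- cedar1: cedar wood cube, 16 mm, 12 g; the six start in single file in the shaker. Origin at the centre of the face that starts underneath (8 mm from the cube's centre)
- cedar2: cedar wood cube, 16 mm, 12 g; the six start in single file in the shaker. Origin at the centre of the face that starts underneath (8 mm from the cube's centre)
- cedar3: cedar wood cube, 16 mm, 12 g; the six start in single file in the shaker. Origin at the centre of the face that starts underneath (8 mm from the cube's centre)
- cedar4: cedar wood cube, 16 mm, 12 g; the six start in single file in the shaker. Origin at the centre of the face that starts underneath (8 mm from the cube's centre)
- cedar5: cedar wood cube, 16 mm, 12 g; the six start in single file in the shaker. Origin at the centre of the face that starts underneath (8 mm from the cube's centre)
- cedar6: cedar wood cube, 16 mm, 12 g; the six start in single file in the shaker. Origin at the centre of the face that starts underneath (8 mm from the cube's centre)
- bangle_red: red bangle, a flat ring: 66 mm outside, 52 mm inside diameter, 16 mm thick, 40 g; starts lying flat in a section of the tray, or is absent. Origin at the centre of its lower face, z along the ring's axis
- bangle_green: green bangle, a flat ring: 66 mm outside, 52 mm inside diameter, 16 mm thick, 40 g; starts lying flat in a section of the tray, or is absent. Origin at the centre of its lower face, z along the ring's axis
- bangle_gold: golden bangle, a flat ring: 66 mm outside, 52 mm inside diameter, 16 mm thick, 40 g; starts lying flat in a section of the tray, or is absent. Origin at the centre of its lower face, z along the ring's axis
- bangle_white: white bangle, a flat ring: 66 mm outside, 52 mm inside diameter, 16 mm thick, 40 g; starts lying flat in a section of the tray, or is absent. Origin at the centre of its lower face, z along the ring's axis
- perfume: bystander: blue glass perfume bottle, 50 mm square, 108 mm tall with brass cap. Origin under its centre
- clip: bystander: silver plastic hair clip, 75 by 18 mm, about 16 mm high. Origin under its centre
- acrylic_box: bystander: round clear box with a sliding lid, about 94 mm across, 54 mm high. Origin under its centre

How it is judged:
On the way, in this order (a step that is already met when the one before it is completed fails the run):
1. every bangle that is there lies around the post of the stand, released (horizontal distance between each of bangle_red, bangle_green, bangle_gold, bangle_white and stand below 0.012 m and height (world z) of each of bangle_red, bangle_green, bangle_gold, bangle_white below 0.08 m and (angle between bangle_red's own z axis and vertical below 0.3 rad or angle between bangle_red's own z axis and vertical above 2.84 rad) and (angle between bangle_green's own z axis and vertical below 0.3 rad or angle between bangle_green's own z axis and vertical above 2.84 rad) and (angle between bangle_gold's own z axis and vertical below 0.3 rad or angle between bangle_gold's own z axis and vertical above 2.84 rad) and (angle between bangle_white's own z axis and vertical below 0.3 rad or angle between bangle_white's own z axis and vertical above 2.84 rad) and contact force between the fingers and bangle_red below 0.1 N and contact force between the fingers and bangle_green below 0.1 N and contact force between the fingers and bangle_gold below 0.1 N and contact force between the fingers and bangle_white below 0.1 N), for 0.2 s.
2. the shaker is held up over the tray (height (world z) of shaker above 0.03 m and contact force between the fingers and shaker above 0.5 N and horizontal distance between shaker and tray below 0.25 m), for 0.2 s.
3. all six cubes lie in the tray (x of cedar1 in the frame of tray between -0.08 and 0.08 m and y of cedar1 in the frame of tray between -0.17 and 0.17 m and height (world z) of each of cedar1, cedar2, cedar3, cedar4, cedar5, cedar6 below 0.04 m and x of cedar2 in the frame of tray between -0.08 and 0.08 m and y of cedar2 in the frame of tray between -0.17 and 0.17 m and x of cedar3 in the frame of tray between -0.08 and 0.08 m and y of cedar3 in the frame of tray between -0.17 and 0.17 m and x of cedar4 in the frame of tray between -0.08 and 0.08 m and y of cedar4 in the frame of tray between -0.17 and 0.17 m and x of cedar5 in the frame of tray between -0.08 and 0.08 m and y of cedar5 in the frame of tray between -0.17 and 0.17 m and x of cedar6 in the frame of tray between -0.08 and 0.08 m and y of cedar6 in the frame of tray between -0.17 and 0.17 m), for 0.2 s.
At the end, for the whole second after the job is handed in: Every bangle flat round the post (axis within 12 mm, lower face under 80 mm high); all six cubes in the tray, at least one in each of the four sections (parted at mid-rib); shaker upright (0.1 rad) on the mat, centres within 30 mm; all at rest (all of step 3 and horizontal distance between each of bangle_red, bangle_green, bangle_gold, bangle_white and stand below 0.012 m and height (world z) of each of bangle_red, bangle_green, bangle_gold, bangle_white below 0.08 m and (angle between bangle_red's own z axis and vertical below 0.3 rad or angle between bangle_red's own z axis and vertical above 2.84 rad) and (angle between bangle_green's own z axis and vertical below 0.3 rad or angle between bangle_green's own z axis and vertical above 2.84 rad) and (angle between bangle_gold's own z axis and vertical below 0.3 rad or angle between bangle_gold's own z axis and vertical above 2.84 rad) and (angle between bangle_white's own z axis and vertical below 0.3 rad or angle between bangle_white's own z axis and vertical above 2.84 rad) and (y of cedar1 in the frame of tray between -0.17 and -0.084 m or y of cedar2 in the frame of tray between -0.17 and -0.084 m or y of cedar3 in the frame of tray between -0.17 and -0.084 m or y of cedar4 in the frame of tray between -0.17 and -0.084 m or y of cedar5 in the frame of tray between -0.17 and -0.084 m or y of cedar6 in the frame of tray between -0.17 and -0.084 m) and (y of cedar1 in the frame of tray between -0.084 and 0 m or y of cedar2 in the frame of tray between -0.084 and 0 m or y of cedar3 in the frame of tray between -0.084 and 0 m or y of cedar4 in the frame of tray between -0.084 and 0 m or y of cedar5 in the frame of tray between -0.084 and 0 m or y of cedar6 in the frame of tray between -0.084 and 0 m) and (y of cedar1 in the frame of tray between 0 and 0.084 m or y of cedar2 in the frame of tray between 0 and 0.084 m or y of cedar3 in the frame of tray between 0 and 0.084 m or y of cedar4 in the frame of tray between 0 and 0.084 m or y of cedar5 in the frame of tray between 0 and 0.084 m or y of cedar6 in the frame of tray between 0 and 0.084 m) and (y of cedar1 in the frame of tray between 0.084 and 0.17 m or y of cedar2 in the frame of tray between 0.084 and 0.17 m or y of cedar3 in the frame of tray between 0.084 and 0.17 m or y of cedar4 in the frame of tray between 0.084 and 0.17 m or y of cedar5 in the frame of tray between 0.084 and 0.17 m or y of cedar6 in the frame of tray between 0.084 and 0.17 m) and horizontal distance between shaker and mat below 0.03 m and angle between shaker's own z axis and vertical below 0.1 rad and height (world z) of shaker below 0.012 m and linear speed of each of cedar1, cedar2, cedar3, cedar4, cedar5, cedar6, bangle_red, bangle_green, bangle_gold, bangle_white, shaker below 0.03 m/s); the robot touches nothing.
It fails at once if the perfume is pushed more than 30 mm (distance of perfume from where it was at the start of the episode above 0.03 m).
It fails at once if the clip is pushed more than 30 mm (distance of clip from where it was at the start of the episode above 0.03 m).
It fails at once if the acrylic box is pushed more than 30 mm (distance of acrylic_box from where it was at the start of the episode above 0.03 m).
Of bangle_red, bangle_green, bangle_gold, bangle_white only 2 to 4 are there at a start; the rules pass over those that are not, and their reading is None.
At some moment in a run one of bangle_red, bangle_green, bangle_gold, bangle_white may be knocked a few centimetres aside while the robot is not near it.
It also fails if it takes over 192 s, if anything falls off the work surface, if the arm or the gripper's body presses on something with over 40 N, if the wrist force passes 120 N, or if a joint passes its speed limit or range.

ROBOT

A 6-joint arm with a two-finger parallel gripper is mounted at the origin on the work surface. World frame = base frame: x ahead of the robot, y to its left, z up, the work surface at z = 0. Lengths are in m, angles in rad, forces in N, time in s.
With the tool pointing down it reaches from about 0.35 to 1 m from the base axis. Payload 7.1 kg.
Tool frame: the origin (TCP) lies between the finger pads; the fingertips stand 14 mm ahead of it and the grasp point (between the pads) lies 5 mm behind it; y points along the fingers, x is the direction in which the jaws open and shut, and the axes are right-handed (so a half turn about y gives the same grasp; the last joint's range is limited). The gripper opens to 85 mm and grips with 20 to 120 N. Pads are 22 mm wide; open, the fingers measure 114 mm over their backs; the gripper's body (76 mm by 85 mm) begins 54 mm behind the grasp point. The pads swing forward as they close: fully open they stand 13 mm farther back than shut.
Start: joints at [-1.169, 0.423, 1.63, -0, 1.089, -0.019], TCP at [0.255, -0.57, 0.245] pointing down, gripper open.
Joint ranges: [-3, 3], [-0.9, 2.11], [0.09, 2.58], [-1.31, 4.45], [0.11, 2.69], [-2.54, 2.54]. Speed limits (rad/s): [2.39, 2.39, 3.01, 3.14, 3.14, 3.14].

INTERFACE

Orientations are given as a rotation vector (axis times angle).
In Python, from bench import env gives the robot as it stands. The module is installed in compiled form; this text tells all that it offers.
- The arm moves only by the shell command python3 -m pendant 'ROWS' [FORCE]. ROWS is a JSON object of lists of equal length, an entry for each row: "offset": the shift along the tool's x, y, z in cm, a list of three; "yaw": the turn about the tool's y in degrees; "claw": the closure, from 0 (fully open) to 1 (shut). A call has exactly 5 rows; each row is the pose to reach, as a shift and turn from the pose commanded when the call began, along the tool's axes at that moment; what a row does not reach only later rows make up. A row lasts 1/10 s, in which the tool goes at most 50 mm and 8.59 degrees, less where a joint would pass 70% of its speed; a pose out of reach is approached as far as the arm can. A call with a gripper value outside its range is refused whole. The fingers move at their own pace and stop on an object; FORCE is the grip in N (left out, the last holds). Time passes only in rows, so rows that repeat a pose let the fingers close, or fill a call up. It gives the time, the measured TCP pose, the force and the opening at its end, in the units of the state.
- env.state(): the state, without advancing time (a new reading comes with each control period).
- env.snapshot(name): name is "scene" or "top" or "wrist"; returns a dict with "pixels" (400x640x3 uint8, red, green, blue), "depth" (400x640 float32, m along the optical axis (not along the pixel's ray), 0 where there is no reading), "fovy" (degrees; the focal length in pixels is half the picture's height over the tangent of half this angle, whatever the lens; pixels are square), "cx", "cy" (the principal point, pixels), "world_from_camera" (4x4, takes a point from camera to world coordinates). Camera axes: x right, y up, looking along -z (the intrinsics and any distortion apply to the point x, -y, -z); pixel columns grow to the right and rows downward; lengths in m; the calibration is good to about 2 mm. The wrist camera is an equidistant fisheye: a pixel r from the principal point sees the ray r / f radians off the axis. A picture is of the moment at which its call begins.
- env.finish_job(): hands the job in, once; it reports no verdict.
Trained networks look in a picture, given as the dict that the camera call returned (one of the last four; its "shot" number tells which), for a name from the list of things; names that differ only in an ending like _2 or _b are one class to them, and where a whole thing is asked for, a point or a joint stands for the part that bears it (a point fixed in the world has none). Each returns a list of dicts, best first, with "conf" (0 to 1); they miss things now and then, are a little off and sometimes report something else, mostly with a low value. They report only what shows in the picture. A call takes as long as a camera call.
- env.look_for(picture, name): "bbox" ([left, top, right, bottom] in pixels, round what is visible of it).
The state is a dict: "t": time; "joints": joint angles; "joint_vel": joint speeds; "joint_efforts": joint torques, N m; "ee_pos": TCP position; "tcp_rot": TCP orientation; "contact_force": force on the tool from outside, world axes, zero at the start; "wrist_torque": the same for the moment, N m; "grip_width": finger opening in m.
Only numpy, scipy, OpenCV 4.12 (cv2) and the standard library are available. Lean on these libraries where they do the work, as an engineer would, in place of code of your own. Each camera call takes 0.05 s, during which the arm holds its last target.

## Working session

There is one attempt and no reset: what is moved stays moved. The work goes in short steps, Python scripts to look and compute and a shell command to move; the robot and the scene stay as the last step left them, time stands still between calls to the robot, and variables do not carry over. Pictures are saved under pics/ and viewed, and the job is handed in when it is done.

```bash
ls; mkdir -p pics; cat > h.py <<'E'
import numpy as np, cv2
from scipy.spatial.transform import Rotation as R
from bench import env
def save(s,n): cv2.imwrite('pics/'+n,s['pixels'][:,:,::-1])
def f(s): return 200/np.tan(np.radians(s['fovy'])/2)
def pts(s):
    # world points for all pixels (pinhole cams)
    F=f(s); v,u=np.mgrid[0:400,0:640]; d=s['depth']
    P=np.stack([(u-s['cx'])/F*d,-(v-s['cy'])/F*d,-d,np.ones_like(d)],-1)
    return (P@np.array(s['world_from_camera']).T)[...,:3]
def proj(s,p):
    W=np.linalg.inv(np.array(s['world_from_camera'])); c=W@np.append(p,1); F=f(s)
    return s['cx']+F*c[0]/-c[2], s['cy']-F*c[1]/-c[2]
E
python3 - <<'E'
from h import *
st=env.state(); print(st)
for n in ['scene','top','wrist']:
    s=env.snapshot(n); save(s,n+'0.png'); print(n,s['fovy'],s['cx'],s['cy'],[k for k in s],np.round(s['world_from_camera'],3).tolist())
    for k in ['tray','stand','mat','shaker','bangle_red','bangle_green','bangle_gold','bangle_white','perfume','clip','acrylic_box']:
        print(k,[(round(o['conf'],2),np.round(o['bbox']).tolist()) for o in env.look_for(s,k)][:2])
E
```

```text
pics
{'t': 0.0, 'joints': array([-1.16899743e+00,  4.23855017e-01,  1.63072529e+00, -1.63951805e-06,
        1.08856883e+00, -1.90032942e-02]), 'joint_vel': array([-0.00030026,  0.00017658,  0.00108425, -0.00073926,  0.0012562 ,
        0.00013977]), 'joint_efforts': array([-6.09139861e-04, -5.57386351e+01, -2.81740969e+01, -1.64237595e-04,
        7.44941644e-03,  4.68622432e-06]), 'ee_pos': array([ 0.25511905, -0.56997186,  0.24452295]), 'tcp_rot': array([-1.37849155,  0.89484262, -0.8927214 ]), 'contact_force': array([0.71678738, 0.26396183, 0.0452948 ]), 'wrist_torque': array([-0.01515844,  0.03810133, -0.00949508]), 'grip_width': 0.08503401413046044}
scene 50.035807852886876 324.8236952302894 202.21261397080517 ['pixels', 'depth', 'fovy', 'cx', 'cy', 'world_from_camera', 'shot'] [[-0.321, -0.708, 0.629, 1.184], [0.947, -0.24, 0.213, 0.183], [-0.0, 0.664, 0.748, 0.757], [0.0, 0.0, 0.0, 1.0]]
tray [(0.8, [248.0, 155.0, 408.0, 249.0])]
stand [(0.7, [451.0, 185.0, 504.0, 258.0])]
mat [(0.64, [196.0, 142.0, 244.0, 188.0])]
shaker [(0.74, [358.0, 205.0, 388.0, 234.0]), (0.7, [204.0, 1
[... 960 characters left out ...]
reen [(0.59, [299.0, 201.0, 326.0, 228.0])]
bangle_gold [(0.52, [330.0, 210.0, 355.0, 235.0])]
bangle_white [(0.79, [273.0, 188.0, 295.0, 219.0])]
perfume [(0.87, [268.0, 108.0, 292.0, 140.0])]
clip [(0.68, [406.0, 141.0, 428.0, 173.0]), (0.66, [428.0, 195.0, 470.0, 260.0])]
acrylic_box [(0.98, [334.0, 113.0, 369.0, 148.0])]
wrist 65.70646984690485 319.10490701149996 200.88714833863943 ['pixels', 'depth', 'fovy', 'cx', 'cy', 'world_from_camera', 'shot'] [[0.408, 0.868, 0.283, 0.329], [-0.913, 0.388, 0.126, -0.537], [-0.0, -0.31, 0.951, 0.374], [0.0, 0.0, 0.0, 1.0]]
tray []
stand []
mat []
shaker []
bangle_red []
bangle_green []
bangle_gold []
bangle_white []
perfume []
clip []
acrylic_box []
```

View images.

View pics/scene0.png

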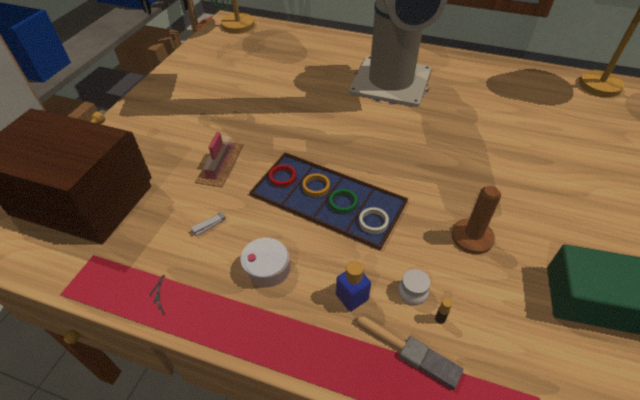

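View pics/top0.png

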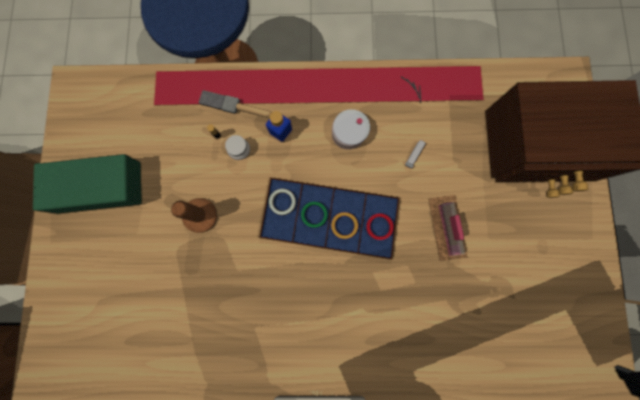

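View pics/wrist0.png

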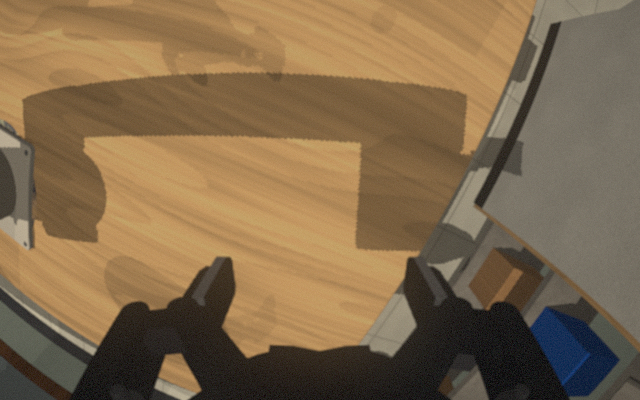

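```bash
cat >> h.py <<'E'
def bangles(s,show=False):
    P=pts(s); hsv=cv2.cvtColor(s['pixels'],cv2.COLOR_RGB2HSV).astype(int); out={}
    H,S,V=hsv[...,0],hsv[...,1],hsv[...,2]
    win=(P[...,0]>0.2)&(P[...,0]<0.75)&(P[...,1]>-0.25)&(P[...,1]<0.5)&(P[...,2]>0.010)
    m={'red':((H<6)|(H>170))&(S>140),'green':(H>45)&(H<90)&(S>90),'gold':(H>12)&(H<32)&(S>165),'white':(S<60)&(V>130)}
    for k,b in m.items():
        b=((b&win).astype(np.uint8))
        n,l,stt,c=cv2.connectedComponentsWithStats(b,connectivity=8)
        res=[]
        for i in range(1,n):
            if stt[i,4]<40: continue
            p=P[l==i]; q=p[p[:,2]>np.percentile(p[:,2],60)-.012]
            (cx,cy),r=cv2.minEnclosingCircle(q[:,:2].astype(np.float32))
            res.append((stt[i,4],np.round([cx,cy,r,np.median(q[:,2])],3).tolist()))
        out[k]=res
    return out
E
python3 - <<'E'
from h import *
st=env.state(); print(R.from_rotvec(st['tcp_rot']).as_matrix().round(3))
for n in ['top','scene']:
    s=env.snapshot(n); P=pts(s); print(n,bangles(s))
    hsv=cv2.cvtColor(s['pixels'],cv2.COLOR_RGB2HSV); H,S,V=[hsv[...,i].astype(int) for i in range(3)]
    w=(P[...,0]>.25)&(P[...,0]<.75)&(P[...,1]>-.2)&(P[...,1]<.3)&(P[...,2]<.03)
    b=(H>100)&(H<130)&(S>100)&(V<110)&w
    c=cv2.morphologyEx(b.astype(np.uint8),cv2.MORPH_CLOSE,np.ones((9,9)))
    nn,l,q,_=cv2.connectedComponentsWithStats(c); i=1+np.argmax(q[1:,4])
    r=cv2.minAreaRect(P[(l==i)&b][:,:2].astype(np.float32)); print('tray',r, np.percentile(P[(l==i)&b][:,2],[5,50,95]))
    # stand: foot top & post top
    w=(P[...,0]>.25)&(P[...,0]<.6)&(P[...,1]>.2)&(P[...,1]<.45)
    ft=w&(P[...,2]>.012)&(P[...,2]<.022); pt=w&(P[...,2]>.143)&(P[...,2]<.16); mid=w&(P[...,2]>.04)&(P[...,2]<.14)
    for k,mm in [('foot',ft),('ptop',pt),('mid',mid)]:
        if mm.sum()>5:
            (a,bb),rr=cv2.minEnclosingCircle(P[mm][:,:2].astype(np.float32)); print(k,mm.sum(),a,bb,rr)
    w=(P[...,0]>.2)&(P[...,0]<.6)&(P[...,1]>-.5)&(P[...,1]<-.2)
    fin=w&(P[...,2]>.04)&(P[...,2]<.085); body=w&(P[...,2]>.02)&(P[...,2]<.04)
    for k,mm in [('fin',fin),('body',body)]:
        if mm.sum()>5: print(k,mm.sum(),cv2.minAreaRect(P[mm][:,:2].astype(np.float32)),np.percentile(P[mm][:,2],[5,50,95]))
    u0,u1,v0,v1=(420,480,185,270) if n=='top' else (185,255,125,195)
    big=cv2.resize(s['pixels'][v0:v1,u0:u1],None,fx=6,fy=6,interpolation=cv2.INTER_CUBIC); cv2.imwrite(f'pics/shk_{n}.png',big[:,:,::-1])
E
```

```text
[[ 0.409 -0.     0.913]
 [-0.913  0.     0.409]
 [-0.    -1.    -0.   ]]
top {'red': [(np.int32(222), [0.51, -0.155, 0.033, 0.019])], 'green': [(np.int32(1258), [0.562, 0.246, 0.279, 0.084]), (np.int32(209), [0.541, 0.01, 0.033, 0.02])], 'gold': [(np.int32(75), [0.514, -0.066, 0.03, 0.02])], 'white': [(np.int32(339), [0.595, -0.067, 0.166, 0.048]), (np.int32(313), [0.591, 0.109, 0.188, 0.045]), (np.int32(152), [0.521, 0.054, 0.099, 0.02])]}
tray ((0.535047173500061, -0.028666764497756958), (0.328092098236084, 0.14790372550487518), 80.34927368164062) [0.00107503 0.00392993 0.00666747]
foot 550 0.5421063303947449 0.3066529929637909 0.04484628885984421
ptop 221 0.5437121391296387 0.30693915486335754 0.019800744950771332
mid 245 0.542532742023468 0.30591386556625366 0.020158234983682632
fin 241 ((0.5023366808891296, -0.3325788974761963), (0.059137482196092606, 0.012735577300190926), 8.0093994140625) [0.04301409 0.071123   0.07610264]
body 554 ((0.5025984048843384, -0.3330118656158447), (0.12974588572978973, 0.03150789439678192), 8.324112892150879) [0.02385236 0.03245125 0.03576431]
scene
[... 366 characters left out ...]
46]), (np.int32(47), [0.732, 0.228, 0.017, 0.019])]}
tray ((0.559738278388977, -0.031037501990795135), (0.1976272314786911, 0.08257868885993958), 80.4808120727539) [0.00239931 0.00453264 0.00693227]
foot 711 0.545851469039917 0.30592435598373413 0.04553002864122391
ptop 239 0.5462428331375122 0.3057648837566376 0.019304487854242325
mid 700 0.5462981462478638 0.3052918612957001 0.02019653096795082
fin 223 ((0.5063868165016174, -0.3329947590827942), (0.05798852816224098, 0.01390244159847498), 5.817176342010498) [0.04305254 0.0647979  0.07591361]
body 441 ((0.5036758184432983, -0.33265960216522217), (0.13255512714385986, 0.032804224640131), 6.0926642417907715) [0.02219715 0.03264771 0.03632035]
```

View pics/shk_top.png

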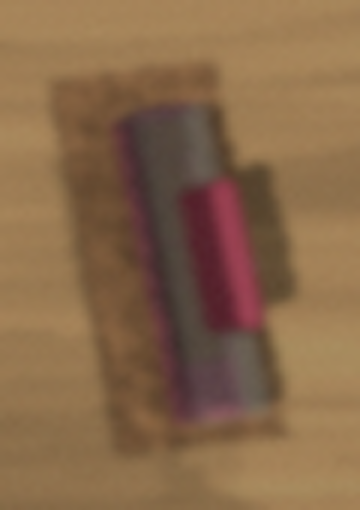

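View pics/shk_scene.png

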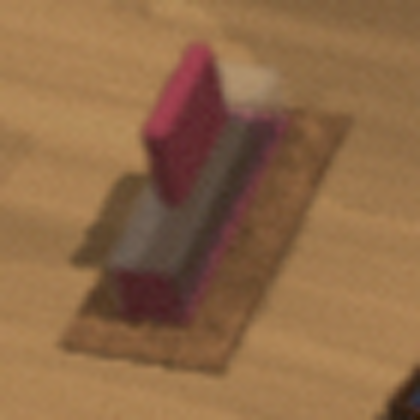

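```bash
cat >> h.py <<'E'
def plan(x,y,z,ang=None,ret=False):
    st=env.state(); M=R.from_rotvec(st['tcp_rot']).as_matrix(); d=np.array([x,y,z])-st['ee_pos']
    o=M.T@d*100; a=np.degrees(np.arctan2(M[1,0],M[0,0])); yaw=0
    if ang is not None: yaw=(a-ang+90)%180-90
    print('t',round(st['t'],2),'ee',st['ee_pos'].round(4),'ang',a.round(1),'tilt',round(float(M[2,1]),4),'w',round(st['grip_width'],4),'F',st['contact_force'].round(1),'j6',st['joints'][5].round(2))
    print('OFFSET',o.round(2).tolist(),'YAW',round(yaw,1))
T0=np.array([.537,-.029]); TY=np.radians(-9.65)
def tray(x,y): 
    c,s_=np.cos(TY),np.sin(TY); return T0+np.array([c*x-s_*y,s_*x+c*y])
def intray(p):
    c,s_=np.cos(TY),np.sin(TY); d=np.array(p[:2])-T0; return np.array([c*d[0]+s_*d[1],-s_*d[0]+c*d[1]])
E
python3 - <<'E'
from h import *
for p in [(.511,-.156),(.515,-.0665),(.542,.0095),(.577,.091)]: print(intray(p).round(3))
plan(.511,-.156,.2,-9.65)
E
```

```text
[-0.004 -0.13 ]
[-0.015 -0.041]
[-0.002  0.039]
[0.019 0.125]
t 1.9 ee [ 0.2553 -0.5705  0.2453] ang -65.9 tilt -1.0 w 0.0852 F [-0.5 -0.7 -0.4] j6 -0.02
OFFSET [-27.39, 4.53, 40.27] YAW -56.2
```

```bash
python3 -m pendant '{"offset":[[-27.4,0,40.3],[-27.4,0,40.3],[-27.4,0,40.3],[-27.4,0,40.3],[-27.4,0,40.3]],"yaw":[-56,-56,-56,-56,-56],"claw":[0,0,0,0,0]}' 40; python3 - <<'E'
from h import *
plan(.511,-.156,.1,-9.65)
E
```

```text
t: 2.4
ee_pos: [0.3873, -0.3561, 0.2456]
tcp_rot: [-1.549, 0.309, -0.31]
contact_force: [1.6, -0.2, -0.2]
grip_width: 0.0854
t 2.4 ee [ 0.3873 -0.3561  0.2456] ang -22.6 tilt -1.0 w 0.0854 F [ 1.6 -0.2 -0.2] j6 -0.37
OFFSET [3.72, 14.55, 23.23] YAW -12.9
```

```bash
python3 -m pendant '{"offset":[[3.7,0,23.2],[3.7,0,23.2],[3.7,3,23.2],[3.7,7,23.2],[3.7,10,23.2]],"yaw":[-13,-13,-13,-13,-13],"claw":[0,0,0,0,0]}' 40; python3 - <<'E'
from h import *
plan(.511,-.156,.1,-9.65)
s=env.snapshot('wrist');save(s,'w1.png')
s=env.snapshot('scene');print(bangles(s)['red']); save(s,'s1.png')
E
```

```text
t: 2.9
ee_pos: [0.506, -0.1697, 0.1672]
tcp_rot: [-1.568, 0.13, -0.139]
contact_force: [0.5, -1.0, 0.6]
grip_width: 0.0849
t 2.9 ee [ 0.506  -0.1697  0.1672] ang -9.8 tilt -1.0 w 0.0849 F [ 0.5 -1.   0.6] j6 -0.17
OFFSET [0.22, 6.72, 1.44] YAW -0.2
[(np.int32(276), [0.51, -0.162, 0.039, 0.018])]
```

View pics/w1.png

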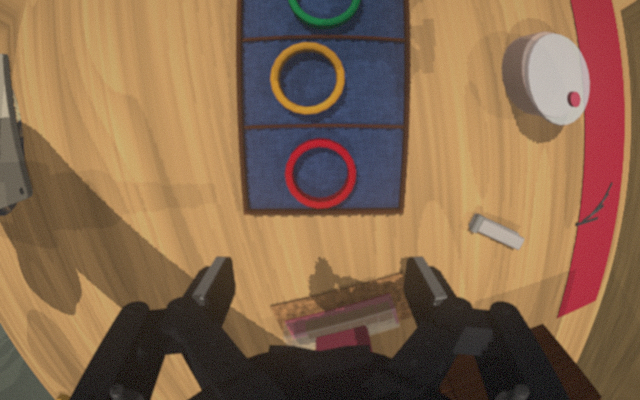

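```bash
cat >> h.py <<'E'
def wray(s,u,v,z):
    F=f(s); W=np.array(s['world_from_camera']); du=np.asarray(u,float)-s['cx']; dv=np.asarray(v,float)-s['cy']; r=np.hypot(du,dv)+1e-9; th=r/F
    # f: check equidistant focal
    d=np.stack([np.sin(th)*du/r,-np.sin(th)*dv/r,-np.cos(th)],-1)@W[:3,:3].T; o=W[:3,3]
    return o+d*((z-o[2])/d[...,2])[...,None]
def wb(s,k,z=.02):
    hsv=cv2.cvtColor(s['pixels'],cv2.COLOR_RGB2HSV).astype(int);H,S,V=hsv[...,0],hsv[...,1],hsv[...,2]
    m={'red':((H<6)|(H>174))&(S>150)&(V>90),'green':(H>45)&(H<90)&(S>90),'gold':(H>14)&(H<32)&(S>165)&(V>110),'white':(S<60)&(V>130)}[k]
    n,l,q,c=cv2.connectedComponentsWithStats(m.astype(np.uint8)); out=[]
    for i in range(1,n):
        if q[i,4]<150: continue
        v,u=np.nonzero(l==i); p=wray(s,u,v,z)[:,:2]
        (a,b),r=cv2.minEnclosingCircle(p.astype(np.float32))
        if .02<r<.05: out.append([round(a,4),round(b,4),round(r,4),c[i].round().tolist()])
    return out
E
python3 - <<'E'
from h import *
s=env.snapshot('wrist')
for k in ['red','gold','green','white']: print(k,wb(s,k))
E
```

```text
red [[0.5113, -0.1544, 0.0334, [328.0, 178.0]]]
gold [[0.5156, -0.0661, 0.0322, [315.0, 80.0]]]
green [[0.5429, 0.0019, 0.0318, [332.0, 16.0]]]
white [[0.1146, 0.0541, 0.0477, [4.0, 92.0]], [0.6971, -0.2537, 0.0396, [505.0, 237.0]]]
```

```bash
python3 -m pendant '{"offset":[[0.2,3,1.5],[0.2,7,1.5],[0.2,11,1.5],[0.2,14,1.5],[0.2,15.2,1.5]],"yaw":[0,0,0,0,0],"claw":[0,0,0,0,0]}' 40; python3 - <<'E'
from h import *
plan(.511,-.155,.012,-9.65)
E
```

```text
t: 3.55
ee_pos: [0.5067, -0.1577, 0.0126]
tcp_rot: [-1.566, 0.138, -0.135]
contact_force: [0.0, 1.5, 0.5]
grip_width: 0.0856
t 3.55 ee [ 0.5067 -0.1577  0.0126] ang -10.0 tilt -1.0 w 0.0856 F [0.  1.5 0.5] j6 -0.15
OFFSET [0.38, 0.06, 0.34] YAW -0.3
```

```bash
python3 -m pendant '{"offset":[[0.4,0,0.3],[0.4,0,0.3],[0.4,0,0.3],[0.4,0,0.3],[0.4,0,0.3]],"yaw":[0,0,0,0,0],"claw":[0,0,0.5,0.5,0.5]}' 40; python3 - <<'E'
from h import *
plan(.544,.306,.26,-9.65)
E
```

```text
t: 4.05
ee_pos: [0.5133, -0.1551, 0.0163]
tcp_rot: [-1.568, 0.133, -0.138]
contact_force: [-1.0, -0.2, 10.9]
grip_width: 0.0647
t 4.05 ee [ 0.5133 -0.1551  0.0163] ang -9.9 tilt -1.0 w 0.0647 F [-1.  -0.2 10.9] j6 -0.14
OFFSET [-4.8, -24.42, 45.94] YAW -0.2
```

```bash
python3 -m pendant '{"offset":[[0,-3,0],[0,-8,0],[0,-13,2],[0,-18,6],[0,-22,10]],"yaw":[0,0,0,0,0],"claw":[0.5,0.5,0.5,0.5,0.5]}' 40; python3 - <<'E'
from h import *
plan(.544,.306,.25,-9.65)
s=env.snapshot('wrist');save(s,'w2.png')
E
```

```text
t: 4.55
ee_pos: [0.5266, -0.0721, 0.2198]
tcp_rot: [-1.567, 0.135, -0.14]
contact_force: [1.6, -0.6, -0.0]
grip_width: 0.0645
t 4.55 ee [ 0.5266 -0.0721  0.2198] ang -10.0 tilt -1.0 w 0.0645 F [ 1.6 -0.6 -0. ] j6 0.02
OFFSET [-4.85, -3.03, 37.54] YAW -0.4
```

View pics/w2.png

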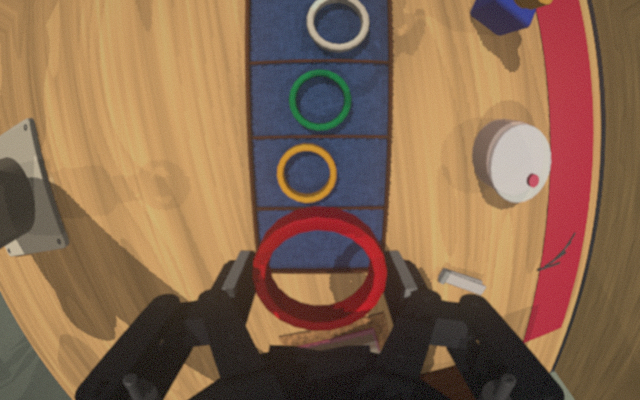

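```bash
python3 -m pendant '{"offset":[[-0.6,0,5],[-1.3,0,10],[-2,0,15],[-2.6,0,20],[-3.2,0,25]],"yaw":[0,0,0,0,0],"claw":[0.5,0.5,0.5,0.5,0.5]}' 40;  python3 -m pendant '{"offset":[[-0.6,0,4],[-1.3,0,8],[-1.6,0,10],[-1.6,0,10.5],[-1.6,0,10.5]],"yaw":[0,0,0,0,0],"claw":[0.5,0.5,0.5,0.5,0.5]}' 40; python3 - <<'E'
from h import *
plan(.544,.306,.20,-9.65)
s=env.snapshot('wrist');save(s,'w3.png')
s=env.snapshot('scene');save(s,'s3.png')
E
```

```text
t: 5.1
ee_pos: [0.5376, 0.1793, 0.2176]
tcp_rot: [-1.566, 0.134, -0.137]
contact_force: [0.6, -0.2, 0.2]
grip_width: 0.0643
t: 5.6
ee_pos: [0.54, 0.2838, 0.2169]
tcp_rot: [-1.566, 0.134, -0.135]
contact_force: [-0.3, 0.1, 0.3]
grip_width: 0.0645
t 5.6 ee [0.54   0.2838 0.2169] ang -9.8 tilt -1.0 w 0.0645 F [-0.3  0.1  0.3] j6 0.64
OFFSET [0.01, 1.69, 2.25] YAW -0.2
```

View pics/w3.png

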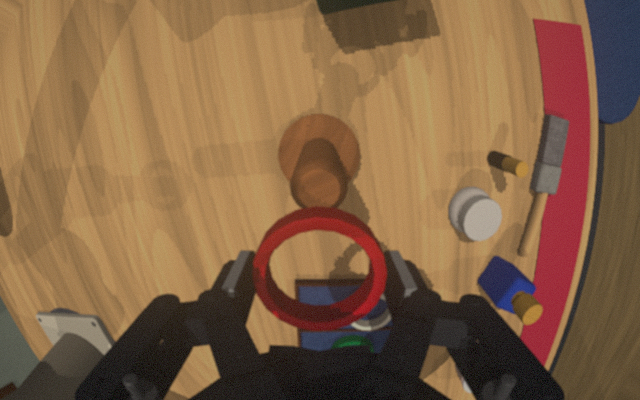

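View pics/s3.png

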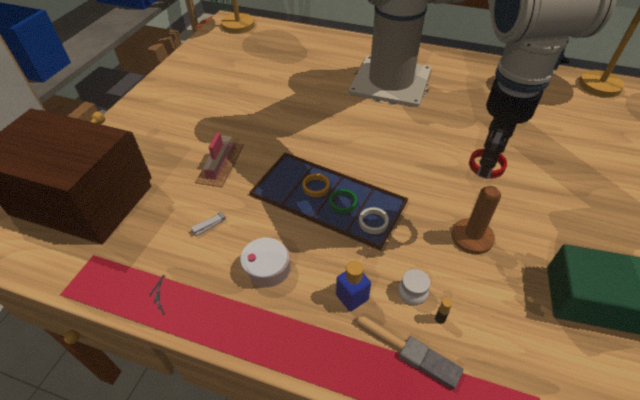

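```bash
python3 - <<'E'
from h import *
s=env.snapshot('wrist')
print('post',wray(s,np.array([318.]),np.array([187.]),.15), 'ring',wb(s,'red',.217+.004), wb(s,'red',.217-.012))
plan(.544,.306,.20,-9.65)
E
```

```text
post [[0.54517755 0.30830001 0.15      ]] ring [[0.5418, 0.2851, 0.0345, [325.0, 264.0]]] [[0.54, 0.2753, 0.0389, [325.0, 264.0]]]
t 5.75 ee [0.5401 0.2822 0.2166] ang -10.0 tilt -1.0 w 0.0648 F [ 0.5 -0.5 -0.8] j6 0.64
OFFSET [-0.03, 1.66, 2.41] YAW -0.3
```

```bash
python3 -m pendant '{"offset":[[0,0,1.2],[0,0,2.4],[0,0,2.45],[0,0.5,2.45],[0,1,2.45]],"yaw":[0,0,0,0,0],"claw":[0.5,0.5,0.5,0.5,0.5]}' 40; python3 - <<'E'
from h import *
plan(.5445,.3065,.105,-9.65)
E
```

```text
t: 6.25
ee_pos: [0.5441, 0.3075, 0.2058]
tcp_rot: [-1.567, 0.136, -0.136]
contact_force: [-0.2, -0.0, 0.0]
grip_width: 0.0643
t 6.25 ee [0.5441 0.3075 0.2058] ang -9.9 tilt -1.0 w 0.0643 F [-0.2 -0.   0. ] j6 0.67
OFFSET [0.05, 10.08, -0.09] YAW -0.3
```

```bash
python3 -m pendant '{"offset":[[0,2.5,-0.1],[0,5,-0.1],[0,7,-0.1],[0,8.5,-0.1],[0,10,-0.1]],"yaw":[0,0,0,0,0],"claw":[0.5,0.5,0.5,0.5,0.5]}' 40; python3 -m pendant '{"offset":[[0,0,0],[0,0,0],[0,0,0],[0,0,0],[0,0,0]],"yaw":[0,0,0,0,0],"claw":[0.5,0,0,0,0]}' 40; python3 - <<'E'
from h import *
s=env.snapshot('scene');save(s,'s4.png')
plan(.5445,.3065,.25,-9.65)
E
```

```text
t: 6.75
ee_pos: [0.544, 0.3064, 0.1052]
tcp_rot: [-1.567, 0.136, -0.136]
contact_force: [0.5, 0.0, 0.2]
grip_width: 0.0647
t: 7.25
ee_pos: [0.5446, 0.3069, 0.1072]
tcp_rot: [-1.566, 0.135, -0.137]
contact_force: [0.3, -0.2, 0.0]
grip_width: 0.0855
t 7.3 ee [0.5445 0.3068 0.107 ] ang -9.9 tilt -1.0 w 0.0853 F [-1.   0.3 -0.5] j6 0.67
OFFSET [0.02, -14.3, -0.02] YAW -0.3
```

View pics/s4.png

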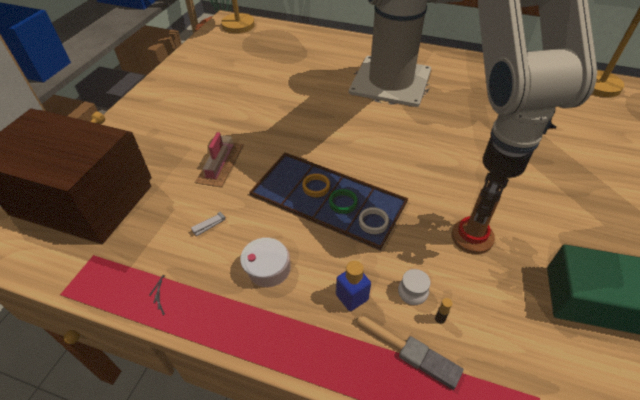

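```bash
python3 -m pendant '{"offset":[[0,-4.5,0],[0,-9,0],[0,-11,0],[0,-11,-4],[0,-11,-9]],"yaw":[0,0,0,0,0],"claw":[0,0,0,0,0]}' 40; python3 - <<'E'
from h import *
s=env.snapshot('scene');print(bangles(s)['white'])
plan(.577,.091,.16,-9.65)
E
```

```text
t: 7.8
ee_pos: [0.5293, 0.2187, 0.2179]
tcp_rot: [-1.565, 0.131, -0.136]
contact_force: [0.7, -0.7, 0.1]
grip_width: 0.0852
[(np.int32(107), [0.576, 0.092, 0.032, 0.021]), (np.int32(40), [0.69, -0.247, 0.016, 0.013]), (np.int32(418), [0.746, -0.087, 0.042, 0.049]), (np.int32(495), [0.721, 0.209, 0.026, 0.046]), (np.int32(64), [0.733, 0.226, 0.018, 0.019])]
t 7.85 ee [0.5262 0.2113 0.2165] ang -9.9 tilt -1.0 w 0.0853 F [-2.6 -5.5 -1.7] j6 0.54
OFFSET [7.08, 5.68, -10.96] YAW -0.3
```

```bash
python3 -m pendant '{"offset":[[2.5,0,-4],[5,0.5,-8],[6.5,2,-11.7],[6.5,4,-11.7],[6.5,5,-11.7]],"yaw":[0,0,0,0,0],"claw":[0,0,0,0,0]}' 40; python3 - <<'E'
from h import *
s=env.snapshot('wrist');print(wb(s,'white')); save(s,'w5.png')
plan(.573,.0915,.018,-9.65)
E
```

```text
t: 8.35
ee_pos: [0.572, 0.0901, 0.1652]
tcp_rot: [-1.567, 0.139, -0.137]
contact_force: [-0.9, 1.8, -0.1]
grip_width: 0.0853
[[0.8455, 0.235, 0.0233, [548.0, 22.0]], [0.7266, 0.2145, 0.0365, [461.0, 37.0]], [0.5777, 0.0932, 0.0333, [323.0, 187.0]]]
t 8.4 ee [0.5712 0.0909 0.164 ] ang -10.0 tilt -1.0 w 0.0855 F [-1.  -0.5 -1. ] j6 0.31
OFFSET [0.21, 14.6, 0.1] YAW -0.3
```

View pics/w5.png

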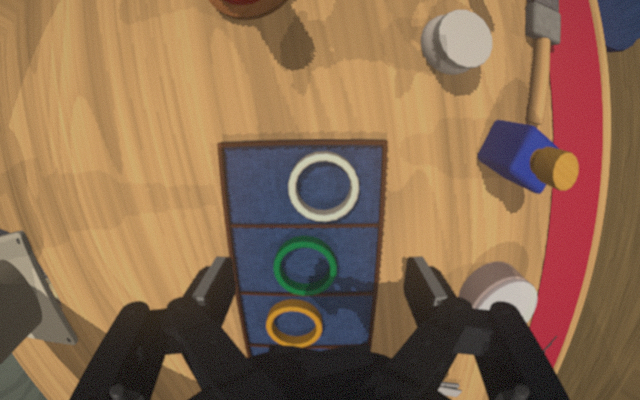

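```bash
python3 -m pendant '{"offset":[[0.2,4,0.2],[0.2,8,0.2],[0.2,12,0.2],[0.2,14,0.2],[0.2,14.6,0.2]],"yaw":[0,0,0,0,0],"claw":[0,0,0,0,0]}' 40;  python3 -m pendant '{"offset":[[0,0,0],[0,0,0],[0,0,0],[0,0,0],[0,0,0]],"yaw":[0,0,0,0,0],"claw":[0,0.5,0.5,0.5,0.5]}' 40; python3 - <<'E'
from h import *
plan(.5445,.3065,.22,-9.65)
E
```

```text
t: 8.9
ee_pos: [0.5733, 0.0941, 0.0183]
tcp_rot: [-1.567, 0.138, -0.132]
contact_force: [-0.9, -0.9, 0.4]
grip_width: 0.0854
t: 9.4
ee_pos: [0.5761, 0.0936, 0.0229]
tcp_rot: [-1.566, 0.133, -0.138]
contact_force: [-3.0, 1.3, 8.4]
grip_width: 0.064
t 9.4 ee [0.5761 0.0936 0.0229] ang -9.9 tilt -1.0 w 0.064 F [-3.   1.3  8.4] j6 0.31
OFFSET [-6.72, -19.71, 20.45] YAW -0.3
```

```bash
python3 -m pendant '{"offset":[[0,-3,0],[0,-8,0],[-1,-13,2],[-3,-18,6],[-5,-20,10]],"yaw":[0,0,0,0,0],"claw":[0.5,0.5,0.5,0.5,0.5]}' 40; python3 - <<'E'
from h import *
plan(.5445,.3065,.22,-9.65)
s=env.snapshot('wrist');save(s,'w6.png')
E
```

```text
t: 9.9
ee_pos: [0.5488, 0.185, 0.2152]
tcp_rot: [-1.564, 0.133, -0.142]
contact_force: [0.6, 1.1, -0.5]
grip_width: 0.0637
t 9.9 ee [0.5488 0.185  0.2152] ang -10.1 tilt -1.0 w 0.0637 F [ 0.6  1.1 -0.5] j6 0.48
OFFSET [-2.54, -0.46, 11.89] YAW -0.4
```

View pics/w6.png

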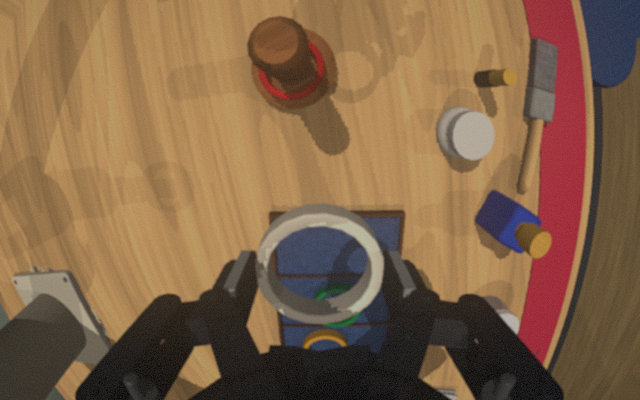

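```bash
python3 -m pendant '{"offset":[[-0.6,0,4],[-1.2,0,8],[-1.5,0,10.4],[-1.5,0,10.4],[-1.5,0.5,10.4]],"yaw":[0,0,0,0,0],"claw":[0.5,0.5,0.5,0.5,0.5]}' 40; python3 - <<'E'
from h import *
plan(.5445,.306,.105,-9.65)
s=env.snapshot('wrist');print(wb(s,'white',.216)); save(s,'w7.png')
E
```

```text
t: 10.45
ee_pos: [0.5509, 0.29, 0.2065]
tcp_rot: [-1.566, 0.133, -0.137]
contact_force: [0.6, -1.0, -1.2]
grip_width: 0.0634
t 10.45 ee [0.5509 0.29   0.2065] ang -9.8 tilt -1.0 w 0.0634 F [ 0.6 -1.  -1.2] j6 0.64
OFFSET [-0.93, 10.15, 1.45] YAW -0.2
[[0.5544, 0.2979, 0.0294, [332.0, 247.0]], [0.3589, 0.2573, 0.0409, [69.0, 335.0]]]
```

View pics/w7.png

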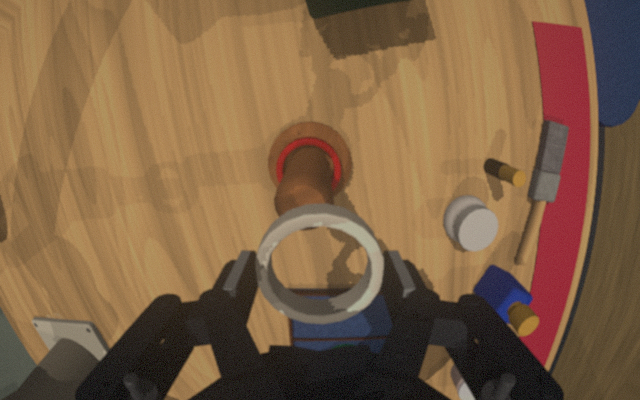

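```bash
python3 -m pendant '{"offset":[[-0.5,0,0.7],[-0.9,0,1.4],[-0.9,0,1.4],[-0.9,0,1.4],[-0.9,0.5,1.4]],"yaw":[0,0,0,0,0],"claw":[0.5,0.5,0.5,0.5,0.5]}' 40; python3 - <<'E'
from h import *
plan(.5445,.305,.105,-9.65)
E
```

```text
t: 11.0
ee_pos: [0.5447, 0.3051, 0.2008]
tcp_rot: [-1.566, 0.135, -0.137]
contact_force: [-0.0, 0.4, -0.6]
grip_width: 0.0637
t 11.0 ee [0.5447 0.3051 0.2008] ang -9.9 tilt -1.0 w 0.0637 F [-0.   0.4 -0.6] j6 0.66
OFFSET [-0.03, 9.58, -0.02] YAW -0.3
```

```bash
python3 -m pendant '{"offset":[[0,2.5,0],[0,5,0],[0,7,0],[0,8.5,0],[0,9.5,0]],"yaw":[0,0,0,0,0],"claw":[0.5,0.5,0.5,0.5,0.5]}' 40; python3 -m pendant '{"offset":[[0,0,0],[0,0,0],[0,0,0],[0,0,0],[0,0,0]],"yaw":[0,0,0,0,0],"claw":[0.5,0,0,0,0]}' 40; python3 -m pendant '{"offset":[[0,-4.5,0],[0,-9,0],[0,-11,-3],[1,-11,-8],[2,-11,-13]],"yaw":[0,0,0,0,0],"claw":[0,0,0,0,0]}' 40; python3 - <<'E'
from h import *
s=env.snapshot('scene');save(s,'s8.png');b=bangles(s);print(b['green'],b['gold'],b['white'])
plan(.542,.0095,.16,-9.65)
E
```

```text
t: 11.5
ee_pos: [0.5438, 0.3046, 0.1038]
tcp_rot: [-1.567, 0.137, -0.135]
contact_force: [-0.1, -0.4, 0.3]
grip_width: 0.0633
t: 12.0
ee_pos: [0.5445, 0.3052, 0.106]
tcp_rot: [-1.566, 0.135, -0.137]
contact_force: [0.0, -0.3, -0.4]
grip_width: 0.0852
t: 12.5
ee_pos: [0.5417, 0.1749, 0.2168]
tcp_rot: [-1.566, 0.132, -0.136]
contact_force: [0.1, -0.9, -0.5]
grip_width: 0.0852
[(np.int32(289), [0.543, 0.01, 0.034, 0.019]), (np.int32(1317), [0.632, 0.484, 0.06, 0.086])] [(np.int32(255), [0.515, -0.067, 0.034, 0.019])] [(np.int32(52), [0.682, -0.246, 0.018, 0.013]), (np.int32(74), [0.551, 0.313, 0.03, 0.05]), (np.int32(419), [0.749, -0.088, 0.043, 0.048]), (np.int32(560), [0.72, 0.209, 0.026, 0.046])]
t 12.55 ee [0.5409 0.168  0.216 ] ang -10.0 tilt -1.0 w 0.0857 F [-0.7 -5.9 -0.3] j6 0.46
OFFSET [2.85, 5.65, -15.58] YAW -0.3
```

View pics/s8.png

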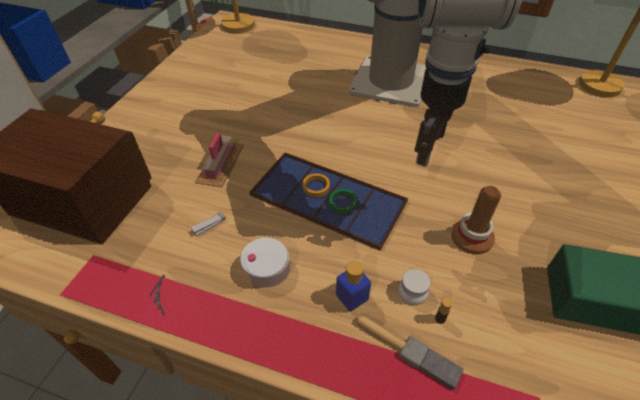

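```bash
python3 -m pendant '{"offset":[[0.8,0,-4.5],[1.7,1,-9],[2.5,3,-13],[2.9,5,-16.1],[2.9,7,-16.1]],"yaw":[0,0,0,0,0],"claw":[0,0,0,0,0]}' 40; python3 - <<'E'
from h import *
s=env.snapshot('wrist');print(wb(s,'green'))
plan(.5425,.0095,.018,-9.65)
E
```

```text
t: 13.05
ee_pos: [0.5423, 0.0086, 0.1451]
tcp_rot: [-1.567, 0.138, -0.14]
contact_force: [-0.0, -0.0, -0.2]
grip_width: 0.0853
[[0.5441, 0.0119, 0.0339, [319.0, 194.0]]]
t 13.1 ee [0.5404 0.0099 0.1421] ang -10.1 tilt -1.0 w 0.0853 F [-1.4  0.2 -1.7] j6 0.17
OFFSET [0.25, 12.41, 0.01] YAW -0.5
```

```bash
python3 -m pendant '{"offset":[[0.1,4,0.1],[0.1,8,0.1],[0.1,11,0.1],[0.1,12.4,0.1],[0.1,12.8,0.1]],"yaw":[0,0,0,0,0],"claw":[0,0,0,0,0]}' 40;  python3 -m pendant '{"offset":[[0,0,0],[0,0,0],[0,0,0],[0,0,0],[0,0,0]],"yaw":[0,0,0,0,0],"claw":[0,0.5,0.5,0.5,0.5]}' 40; python3 -m pendant '{"offset":[[0,-4,0],[0,-8,0],[0,-13,2],[-1,-18,6],[-2,-20,11]],"yaw":[0,0,0,0,0],"claw":[0.5,0.5,0.5,0.5,0.5]}' 40; python3 -m pendant '{"offset":[[-0.6,0,5],[-1.2,0,10],[-1.8,0,15],[-2.2,0,18],[-2.2,0,18]],"yaw":[0,0,0,0,0],"claw":[0.5,0.5,0.5,0.5,0.5]}' 40; python3 - <<'E'
from h import *
plan(.5445,.3055,.105,-9.65)
s=env.snapshot('wrist');save(s,'w9.png')
E
```

```text
t: 13.6
ee_pos: [0.5429, 0.0131, 0.0163]
tcp_rot: [-1.567, 0.137, -0.134]
contact_force: [0.1, 0.2, -0.1]
grip_width: 0.0851
t: 14.1
ee_pos: [0.5447, 0.0128, 0.0194]
tcp_rot: [-1.566, 0.134, -0.139]
contact_force: [-1.9, -0.2, 9.6]
grip_width: 0.0639
t: 14.6
ee_pos: [0.5447, 0.1059, 0.2118]
tcp_rot: [-1.565, 0.133, -0.143]
contact_force: [2.1, 0.1, -0.1]
grip_width: 0.0641
t: 15.1
ee_pos: [0.5527, 0.2911, 0.2084]
tcp_rot: [-1.564, 0.131, -0.135]
contact_force: [-0.1, -0.7, -0.5]
grip_width: 0.0634
t 15.1 ee [0.5527 0.2911 0.2084] ang -9.7 tilt -1.0 w 0.0634 F [-0.1 -0.7 -0.5] j6 0.63
OFFSET [-1.08, 10.35, 1.25] YAW -0.0
```

View pics/w9.png

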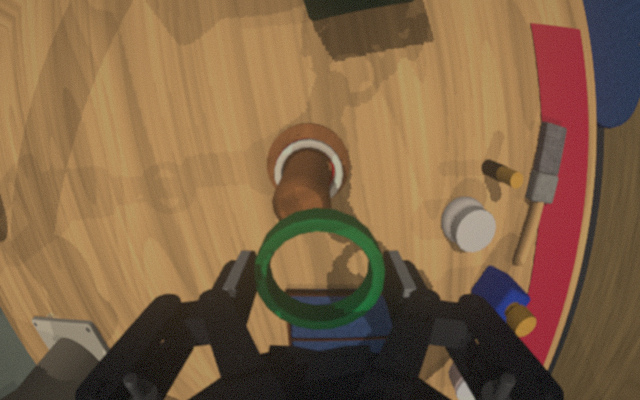

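```bash
python3 -m pendant '{"offset":[[-0.5,0,0.6],[-1,0,1.1],[-1,0,1.1],[-1,0,1.1],[-1,0.5,1.1]],"yaw":[0,0,0,0,0],"claw":[0.5,0.5,0.5,0.5,0.5]}' 40; python3 - <<'E'
from h import *
plan(.5445,.305,.105,-9.65)
E
```

```text
t: 15.65
ee_pos: [0.5452, 0.2992, 0.2025]
tcp_rot: [-1.566, 0.135, -0.137]
contact_force: [0.1, -1.0, -0.8]
grip_width: 0.0637
t 15.65 ee [0.5452 0.2992 0.2025] ang -10.0 tilt -1.0 w 0.0637 F [ 0.1 -1.  -0.8] j6 0.66
OFFSET [-0.18, 9.75, 0.55] YAW -0.3
```

```bash
python3 -m pendant '{"offset":[[-0.15,0,0.6],[-0.15,0,0.6],[-0.15,2,0.6],[-0.15,4,0.6],[-0.15,6,0.6]],"yaw":[0,0,0,0,0],"claw":[0.5,0.5,0.5,0.5,0.5]}' 40; python3 - <<'E'
from h import *
plan(.5445,.305,.105,-9.65)
E
```

```text
t: 16.15
ee_pos: [0.5444, 0.3058, 0.1414]
tcp_rot: [-1.566, 0.135, -0.136]
contact_force: [-1.4, 0.7, 0.0]
grip_width: 0.0637
t 16.15 ee [0.5444 0.3058 0.1414] ang -9.9 tilt -1.0 w 0.0637 F [-1.4  0.7  0. ] j6 0.67
OFFSET [0.03, 3.64, -0.08] YAW -0.3
```

```bash
python3 -m pendant '{"offset":[[0,2,0],[0,3.6,0],[0,3.6,0],[0,3.6,0],[0,3.6,0]],"yaw":[0,0,0,0,0],"claw":[0.5,0.5,0.5,0,0]}' 40; python3 -m pendant '{"offset":[[0,0,0],[0,0,0],[0,-4,0],[0,-8,0],[0,-11,0]],"yaw":[0,0,0,0,0],"claw":[0,0,0,0,0]}' 40; python3 -m pendant '{"offset":[[0.8,0,-5],[1.6,0,-10],[2.4,0,-15],[3,0,-20],[3,0,-25]],"yaw":[0,0,0,0,0],"claw":[0,0,0,0,0]}' 40; python3 - <<'E'
from h import *
s=env.snapshot('scene');save(s,'s10.png');b=bangles(s);print(b['green'],b['gold'])
plan(.515,-.0665,.16,-9.65)
E
```

```text
t: 16.65
ee_pos: [0.5449, 0.3061, 0.107]
tcp_rot: [-1.566, 0.135, -0.137]
contact_force: [-0.4, -0.1, -0.1]
grip_width: 0.0851
t: 17.15
ee_pos: [0.5448, 0.3059, 0.2187]
tcp_rot: [-1.565, 0.134, -0.137]
contact_force: [0.3, -0.9, 0.3]
grip_width: 0.0855
t: 17.65
ee_pos: [0.5314, 0.0546, 0.2167]
tcp_rot: [-1.566, 0.134, -0.137]
contact_force: [0.7, 0.3, 0.1]
grip_width: 0.0851
[(np.int32(222), [0.545, 0.3, 0.032, 0.066]), (np.int32(1382), [0.633, 0.485, 0.059, 0.086])] [(np.int32(257), [0.515, -0.067, 0.034, 0.019])]
t 17.7 ee [0.5292 0.0487 0.2162] ang -10.0 tilt -1.0 w 0.0853 F [-3.  -4.6  0.2] j6 0.25
OFFSET [0.62, 5.65, -11.58] YAW -0.4
```

View pics/s10.png

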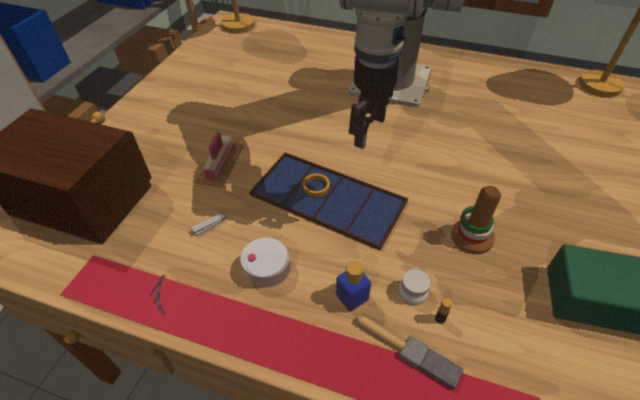

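```bash
python3 -m pendant '{"offset":[[0.2,0,-4.5],[0.4,1,-9],[0.5,3,-12.1],[0.5,5,-12.1],[0.5,7,-12.1]],"yaw":[0,0,0,0,0],"claw":[0,0,0,0,0]}' 40; python3 - <<'E'
from h import *
s=env.snapshot('wrist');print(wb(s,'gold'))
plan(.515,-.066,.018,-9.65)
E
```

```text
t: 18.2
ee_pos: [0.5153, -0.0649, 0.1459]
tcp_rot: [-1.566, 0.137, -0.139]
contact_force: [-0.5, 1.1, -0.2]
grip_width: 0.0856
[[0.5155, -0.065, 0.0329, [318.0, 198.0]]]
t 18.25 ee [ 0.5135 -0.0641  0.143 ] ang -10.0 tilt -1.0 w 0.0853 F [-1.3  0.3 -1.4] j6 0.03
OFFSET [0.22, 12.5, -0.16] YAW -0.4
```

```bash
python3 -m pendant '{"offset":[[0,4,-0.1],[0,8,-0.1],[0,11,-0.1],[0,12.3,-0.1],[0,12.7,-0.1]],"yaw":[0,0,0,0,0],"claw":[0,0,0,0,0]}' 40;  python3 -m pendant '{"offset":[[0,0,0],[0,0,0],[0,0,0],[0,0,0],[0,0,0]],"yaw":[0,0,0,0,0],"claw":[0,0.5,0.5,0.5,0.5]}' 40; python3 -m pendant '{"offset":[[0,-4,0],[0,-8,0],[0,-13,3],[-0.7,-18,7],[-1.2,-20,12]],"yaw":[0,0,0,0,0],"claw":[0.5,0.5,0.5,0.5,0.5]}' 40; python3 -m pendant '{"offset":[[-0.7,0,5],[-1.2,0,10],[-1.6,0,15],[-2,0,20],[-2.4,0,24]],"yaw":[0,0,0,0,0],"claw":[0.5,0.5,0.5,0.5,0.5]}' 40; python3 - <<'E'
from h import *
plan(.5445,.305,.105,-9.65)
s=env.snapshot('wrist');save(s,'w11.png')
E
```

```text
t: 18.75
ee_pos: [0.5146, -0.0644, 0.0183]
tcp_rot: [-1.566, 0.137, -0.134]
contact_force: [-0.2, -0.4, 0.7]
grip_width: 0.0852
t: 19.25
ee_pos: [0.5161, -0.0647, 0.021]
tcp_rot: [-1.567, 0.133, -0.138]
contact_force: [-1.3, 0.3, 10.0]
grip_width: 0.0635
t: 19.75
ee_pos: [0.5237, 0.0348, 0.2109]
tcp_rot: [-1.566, 0.133, -0.142]
contact_force: [1.2, -1.2, -0.7]
grip_width: 0.0633
t: 20.25
ee_pos: [0.5403, 0.2779, 0.2081]
tcp_rot: [-1.565, 0.134, -0.137]
contact_force: [0.8, -0.2, 0.0]
grip_width: 0.0635
t 20.25 ee [0.5403 0.2779 0.2081] ang -9.9 tilt -1.0 w 0.0635 F [ 0.8 -0.2  0. ] j6 0.63
OFFSET [-0.07, 10.31, 2.72] YAW -0.2
```

View pics/w11.png

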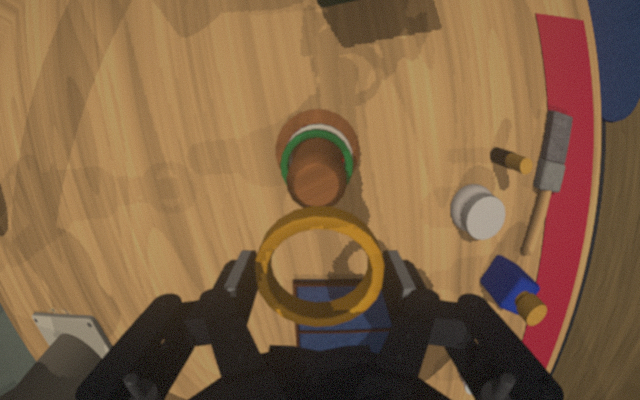

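```bash
python3 -m pendant '{"offset":[[0,0,1],[0,0,2],[0,0,2],[0,0,2],[0,0,2]],"yaw":[0,0,0,0,0],"claw":[0.5,0.5,0.5,0.5,0.5]}' 40; python3 - <<'E'
from h import *
plan(.5445,.305,.105,-9.65)
E
```

```text
t: 20.8
ee_pos: [0.5437, 0.2938, 0.2066]
tcp_rot: [-1.567, 0.137, -0.137]
contact_force: [0.3, 1.3, 0.1]
grip_width: 0.063
t 20.8 ee [0.5437 0.2938 0.2066] ang -10.0 tilt -1.0 w 0.063 F [0.3 1.3 0.1] j6 0.65
OFFSET [-0.12, 10.16, 1.12] YAW -0.3
```

```bash
python3 -m pendant '{"offset":[[-0.1,0,0.6],[-0.1,0,1.1],[-0.1,0,1.1],[-0.1,1,1.1],[-0.1,4,1.1]],"yaw":[0,0,0,0,0],"claw":[0.5,0.5,0.5,0.5,0.5]}' 40; python3 - <<'E'
from h import *
plan(.5445,.305,.105,-9.65)
E
```

```text
t: 21.3
ee_pos: [0.5464, 0.3068, 0.1683]
tcp_rot: [-1.563, 0.132, -0.14]
contact_force: [0.9, 0.6, -0.3]
grip_width: 0.0634
t 21.3 ee [0.5464 0.3068 0.1683] ang -9.9 tilt -1.0 w 0.0634 F [ 0.9  0.6 -0.3] j6 0.67
OFFSET [-0.19, 6.33, -0.24] YAW -0.3
```

```bash
python3 -m pendant '{"offset":[[-0.1,2.5,-0.1],[-0.1,5,-0.1],[-0.1,6,-0.1],[-0.1,6.1,-0.1],[-0.1,6.1,-0.1]],"yaw":[0,0,0,0,0],"claw":[0.5,0.5,0.5,0.5,0]}' 40; python3 -m pendant '{"offset":[[0,0,0],[0,0,0],[0,-4,0],[0,-8,0],[0,-11,0]],"yaw":[0,0,0,0,0],"claw":[0,0,0,0,0]}' 40; python3 -m pendant '{"offset":[[0,0,-5],[0,0,-10],[0,0,-15],[0,0,-20],[0,0,-25]],"yaw":[0,0,0,0,0],"claw":[0,0,0,0,0]}' 40; python3 - <<'E'
from h import *
s=env.snapshot('scene');save(s,'s12.png');b=bangles(s);print(b)
cv2.imwrite('pics/s12z.png',cv2.resize(s['pixels'][170:260,430:530],None,fx=6,fy=6)[:,:,::-1])
plan(.504,-.333,.16,90)
E
```

```text
t: 21.8
ee_pos: [0.5437, 0.3051, 0.1058]
tcp_rot: [-1.566, 0.136, -0.136]
contact_force: [0.3, -0.3, 0.9]
grip_width: 0.0764
t: 22.3
ee_pos: [0.5442, 0.3054, 0.2187]
tcp_rot: [-1.565, 0.134, -0.138]
contact_force: [0.3, -0.1, -1.3]
grip_width: 0.0855
t: 22.8
ee_pos: [0.5001, 0.0571, 0.2166]
tcp_rot: [-1.566, 0.134, -0.137]
contact_force: [0.2, -0.3, 0.4]
grip_width: 0.0858
{'red': [(np.int32(79), [0.558, 0.303, 0.029, 0.028])], 'green': [(np.int32(56), [0.566, 0.304, 0.022, 0.06]), (np.int32(1379), [0.633, 0.484, 0.06, 0.086]), (np.int32(49), [0.686, 0.478, 0.009, 0.03])], 'gold': [(np.int32(372), [0.546, 0.301, 0.033, 0.081])], 'white': [(np.int32(52), [0.682, -0.246, 0.019, 0.013]), (np.int32(423), [0.748, -0.088, 0.043, 0.048]), (np.int32(559), [0.721, 0.21, 0.027, 0.046])]}
t 22.85 ee [0.4982 0.0514 0.2161] ang -10.0 tilt -1.0 w 0.0854 F [-1.6 -5.  -0.9] j6 0.26
OFFSET [7.27, 5.72, -37.74] YAW 80.0
```

View pics/s12z.png

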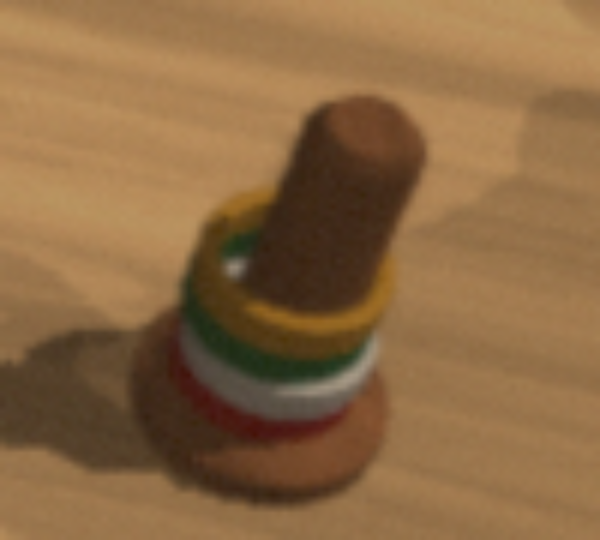

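```bash
python3 -m pendant '{"offset":[[0.8,0,-4.5],[1.6,0,-9],[2.4,0,-14],[3.2,0,-19],[4,0,-24]],"yaw":[8,16,24,32,40],"claw":[0,0,0,0,0]}' 40; python3 - <<'E'
from h import *
plan(.503,-.333,.16,-82)
E
```

```text
t: 23.35
ee_pos: [0.4985, -0.1847, 0.2166]
tcp_rot: [-1.46, 0.683, -0.686]
contact_force: [1.5, -0.2, -0.4]
grip_width: 0.0855
t 23.35 ee [ 0.4985 -0.1847  0.2166] ang -50.2 tilt -1.0 w 0.0855 F [ 1.5 -0.2 -0.4] j6 0.5
OFFSET [11.68, 5.67, -9.15] YAW 31.8
```

```bash
python3 -m pendant '{"offset":[[3.5,0,-3],[7,0,-6],[10,2,-8],[11.7,4,-9.2],[11.7,5.5,-9.2]],"yaw":[8,16,24,32,32],"claw":[0,0,0,0,0]}' 60; python3 - <<'E'
from h import *
s=env.snapshot('wrist');save(s,'w13.png')
plan(.503,-.333,.054,-82)
print(np.round(s['world_from_camera'],3).tolist())
E
```

```text
t: 23.85
ee_pos: [0.5036, -0.3342, 0.1603]
tcp_rot: [-1.27, 1.107, -1.11]
contact_force: [-0.1, 0.5, -0.4]
grip_width: 0.0852
t 23.9 ee [ 0.5021 -0.3316  0.1577] ang -82.0 tilt -1.0 w 0.0854 F [-1.  1. -2.] j6 0.83
OFFSET [0.17, 10.37, 0.1] YAW 0.0
[[0.135, 0.943, 0.306, 0.584], [-0.991, 0.128, 0.043, -0.323], [0.001, -0.309, 0.951, 0.289], [0.0, 0.0, 0.0, 1.0]]
```

View pics/w13.png

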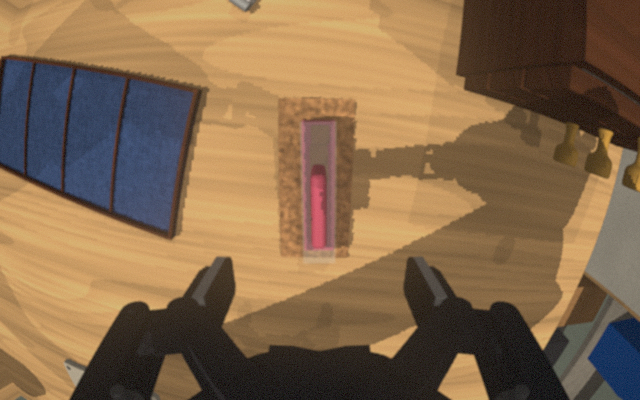

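```bash
python3 - <<'E'
from h import *
s=env.snapshot('wrist')
a=wray(s,np.array([317.,318.5]),np.array([165.,248.]),.072);print(a,a.mean(0))
b=wray(s,np.array([278.,354,350,280]),np.array([98.,99,258,253]),.003);print(b,b.mean(0))
cv2.imwrite('pics/w13z.png',cv2.resize(s['pixels'][85:275,260:370],None,fx=3,fy=3)[:,:,::-1])
c=wray(s,np.array([303.,335,335,303]),np.array([121.,121,262,262]),.033);print(c,c.mean(0))
E
```

```text
[[ 0.53907888 -0.32423002  0.072     ]
 [ 0.47496087 -0.33429721  0.072     ]] [ 0.50701987 -0.32926361  0.072     ]
[[ 0.5820968  -0.28200277  0.003     ]
 [ 0.59060838 -0.35004505  0.003     ]
 [ 0.4330782  -0.37295784  0.003     ]
 [ 0.428579   -0.30025502  0.003     ]] [ 0.50859059 -0.32631517  0.003     ]
[[ 0.56590753 -0.30866109  0.033     ]
 [ 0.56953137 -0.3343409   0.033     ]
 [ 0.44286897 -0.35418317  0.033     ]
 [ 0.43865249 -0.32459985  0.033     ]] [ 0.50424009 -0.33044625  0.033     ]
```

View pics/w13z.png

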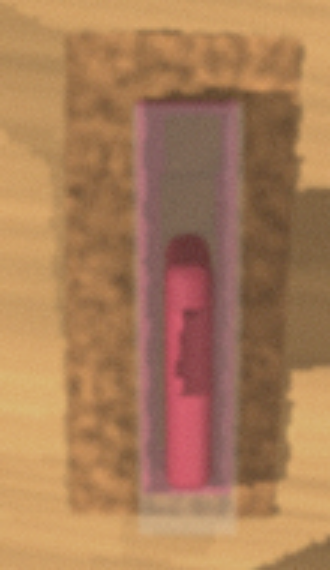

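```bash
python3 -m pendant '{"offset":[[0.1,3,0.1],[0.1,6,0.1],[0.1,9,0.1],[0.1,10.2,0.1],[0.1,10.4,0.1]],"yaw":[0,0,0,0,0],"claw":[0,0,0,0,0.5]}' 60; python3 -m pendant '{"offset":[[0,0,0],[0,0,0],[0,0,0],[0,0,0],[0,0,0]],"yaw":[0,0,0,0,0],"claw":[1,1,1,1,1]}' 60; python3 - <<'E'
from h import *
plan(.505,-.331,.2,-82)
E
```

```text
t: 24.45
ee_pos: [0.5043, -0.3309, 0.056]
tcp_rot: [-1.274, 1.105, -1.101]
contact_force: [-0.1, -0.0, 0.1]
grip_width: 0.0734
t: 24.95
ee_pos: [0.505, -0.3326, 0.0575]
tcp_rot: [-1.272, 1.103, -1.106]
contact_force: [-0.6, -0.2, 5.7]
grip_width: 0.011
t 24.95 ee [ 0.505  -0.3326  0.0575] ang -81.9 tilt -1.0 w 0.011 F [-0.6 -0.2  5.7] j6 0.83
OFFSET [-0.15, -14.25, 0.04] YAW 0.1
```

```bash
python3 -m pendant '{"offset":[[0,-1,0],[0,-3,0],[0,-6,0],[0,-10,0],[0,-14,0]],"yaw":[0,0,0,0,0],"claw":[1,1,1,1,1]}' 60; python3 -m pendant '{"offset":[[0,-3,0],[0,-5,0],[0,-6.5,0],[0,-7,0],[0,-7,0]],"yaw":[1,3,5,7,8],"claw":[1,1,1,1,1]}' 60;python3 - <<'E'
from h import *
plan(.4945,.306,.26,-90)
s=env.snapshot('scene');save(s,'s14.png')
cv2.imwrite('pics/s14z.png',cv2.resize(s['pixels'][60:200,160:320],None,fx=4,fy=4)[:,:,::-1])
E
```

```text
t: 25.45
ee_pos: [0.5039, -0.3318, 0.1978]
tcp_rot: [-1.273, 1.106, -1.103]
contact_force: [0.1, -0.1, -2.0]
grip_width: 0.0108
t: 25.95
ee_pos: [0.5046, -0.3323, 0.2679]
tcp_rot: [-1.209, 1.207, -1.21]
contact_force: [0.6, -0.3, -1.5]
grip_width: 0.0111
t 25.95 ee [ 0.5046 -0.3323  0.2679] ang -90.0 tilt -1.0 w 0.0111 F [ 0.6 -0.3 -1.5] j6 0.97
OFFSET [-63.84, 0.73, -0.99] YAW 0.0
```

View pics/s14z.png

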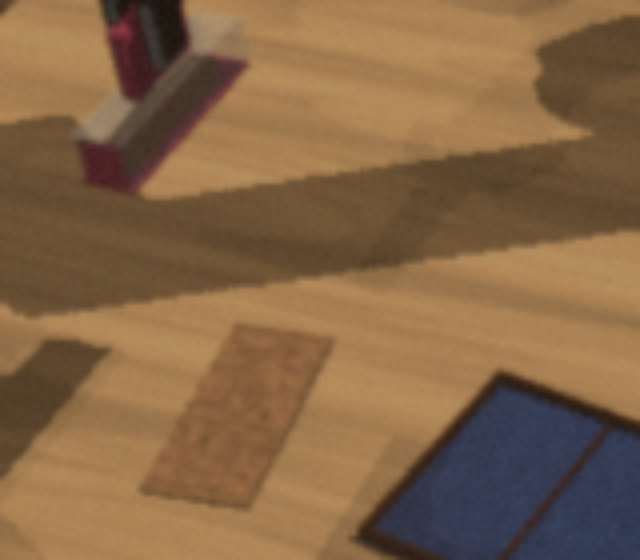

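```bash
python3 -m pendant '{"offset":[[-1,0,0],[-3,0,0],[-6,0,0],[-9.5,0,0],[-13.5,0,0]],"yaw":[0,0,0,0,0],"claw":[1,1,1,1,1]}' 60; python3 -m pendant '{"offset":[[-4,0,-0.2],[-8,0,-0.4],[-12,0,-0.6],[-16,0,-0.8],[-20,0,-1]],"yaw":[0,0,0,0,0],"claw":[1,1,1,1,1]}' 60;python3 -m pendant '{"offset":[[-4,0,0],[-8,0,0],[-12,0,0],[-16,0,0],[-20,0,0]],"yaw":[0,0,0,0,0],"claw":[1,1,1,1,1]}' 60;python3 - <<'E'
from h import *
plan(.4945,.306,.23,-90)
s=env.snapshot('scene');save(s,'s15.png')
P=pts(s);hsv=cv2.cvtColor(s['pixels'],cv2.COLOR_RGB2HSV).astype(int)
cv2.imwrite('pics/s15z.png',cv2.resize(s['pixels'][130:200,180:260],None,fx=8,fy=8)[:,:,::-1])
E
```

```text
t: 26.5
ee_pos: [0.5036, -0.1949, 0.2658]
tcp_rot: [-1.21, 1.209, -1.207]
contact_force: [0.6, 0.4, -1.4]
grip_width: 0.0112
t: 27.0
ee_pos: [0.4925, 0.0055, 0.2661]
tcp_rot: [-1.211, 1.208, -1.207]
contact_force: [0.1, 0.3, -1.8]
grip_width: 0.0117
t: 27.5
ee_pos: [0.4919, 0.2052, 0.266]
tcp_rot: [-1.212, 1.208, -1.207]
contact_force: [0.5, 0.0, -2.0]
grip_width: 0.0113
t 27.5 ee [0.4919 0.2052 0.266 ] ang -89.8 tilt -1.0 w 0.0113 F [ 0.5  0.  -2. ] j6 1.94
OFFSET [-10.08, 3.6, 0.3] YAW 0.2
```

View pics/s15z.png

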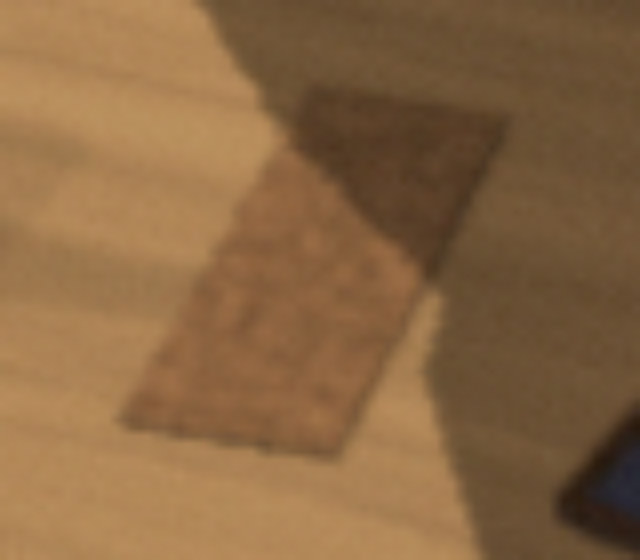

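View pics/s15.png

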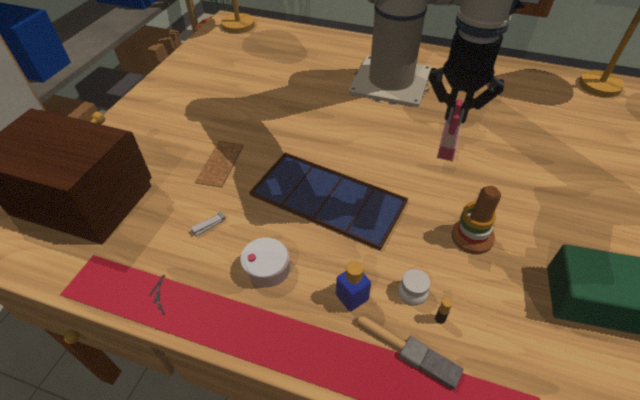

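```bash
python3 -m pendant '{"offset":[[-3.5,0,0.1],[-6.5,0.5,0.2],[-8.5,1,0.3],[-9.8,1.5,0.3],[-10.1,2,0.3]],"yaw":[0,0,0,0,0],"claw":[1,1,1,1,1]}' 60;python3 - <<'E'
from h import *
plan(.4945,.306,.215,-90)
s=env.snapshot('scene');save(s,'s16.png')
F=f(s);W=np.array(s['world_from_camera']);c=[]
for u,v in [(218.1,141.3),(243.8,144.8),(222.5,187.3),(195.3,182.8)]:
    d=W[:3,:3]@np.array([(u-s['cx'])/F,-(v-s['cy'])/F,-1]);o=W[:3,3];c.append(o+d*(.003-o[2])/d[2])
print(np.round(c,3),np.mean(c,0))
cv2.imwrite('pics/s16z.png',cv2.resize(s['pixels'][90:260,400:540],None,fx=4,fy=4)[:,:,::-1])
s=env.snapshot('wrist');save(s,'w16.png')
E
```

```text
t: 28.05
ee_pos: [0.4955, 0.3051, 0.2457]
tcp_rot: [-1.212, 1.207, -1.206]
contact_force: [0.3, -1.0, -1.3]
grip_width: 0.0114
t 28.05 ee [0.4955 0.3051 0.2457] ang -89.8 tilt -1.0 w 0.0114 F [ 0.3 -1.  -1.3] j6 2.1
OFFSET [-0.09, 3.07, -0.09] YAW 0.2
[[ 0.436 -0.374  0.003]
 [ 0.426 -0.302  0.003]
 [ 0.585 -0.282  0.003]
 [ 0.593 -0.353  0.003]] [ 0.50985722 -0.32774812  0.003     ]
```

View pics/s16z.png

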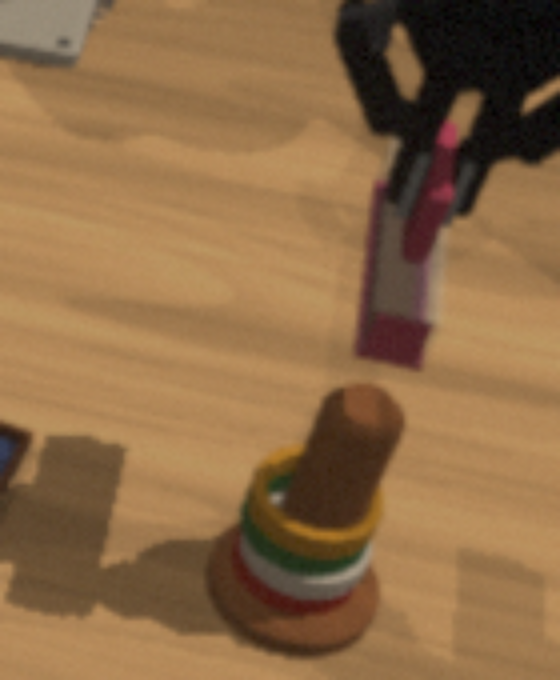

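View pics/w16.png

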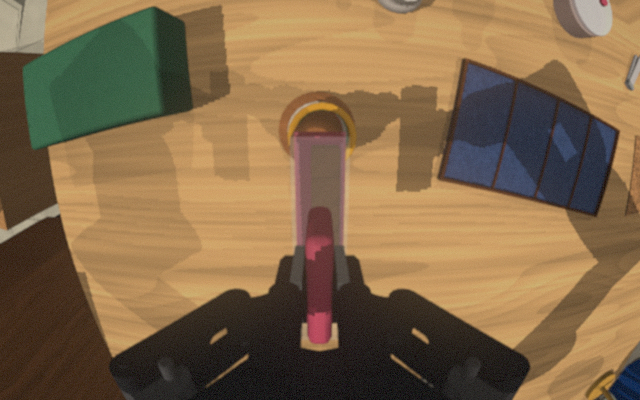

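```bash
python3 -m pendant '{"offset":[[0,1,-0.6],[0,2,-1.2],[0,3,-1.5],[0,3.7,-1.5],[0,4,-1.5]],"yaw":[0,0,0,0,0],"claw":[1,1,1,1,1]}' 30;python3 - <<'E'
from h import *
plan(.4795,.306,.19,-90)
E
```

```text
t: 28.65
ee_pos: [0.4812, 0.3033, 0.2054]
tcp_rot: [-1.211, 1.209, -1.208]
contact_force: [-0.9, 1.2, -1.7]
grip_width: 0.0117
t 28.65 ee [0.4812 0.3033 0.2054] ang -89.9 tilt -1.0 w 0.0117 F [-0.9  1.2 -1.7] j6 2.11
OFFSET [-0.28, 1.54, -0.17] YAW 0.1
```

```bash
python3 -m pendant '{"offset":[[-0.1,0.2,0],[-0.1,0.4,0],[-0.1,0.6,0],[-0.1,0.8,0],[-0.1,1,0]],"yaw":[0,0,0,0,0],"claw":[1,1,1,1,1]}' 20;python3 - <<'E'
from h import *
plan(.4795,.306,.19,-90)
s=env.snapshot('scene')
cv2.imwrite('pics/s17z.png',cv2.resize(s['pixels'][90:260,400:540],None,fx=4,fy=4)[:,:,::-1])
E
```

```text
t: 29.15
ee_pos: [0.4806, 0.3054, 0.1999]
tcp_rot: [-1.21, 1.21, -1.207]
contact_force: [-12.9, -0.6, 25.7]
grip_width: 0.0112
t 29.15 ee [0.4806 0.3054 0.1999] ang -89.9 tilt -1.0 w 0.0112 F [-12.9  -0.6  25.7] j6 2.11
OFFSET [-0.06, 0.99, -0.1] YAW 0.1
```

View pics/s17z.png

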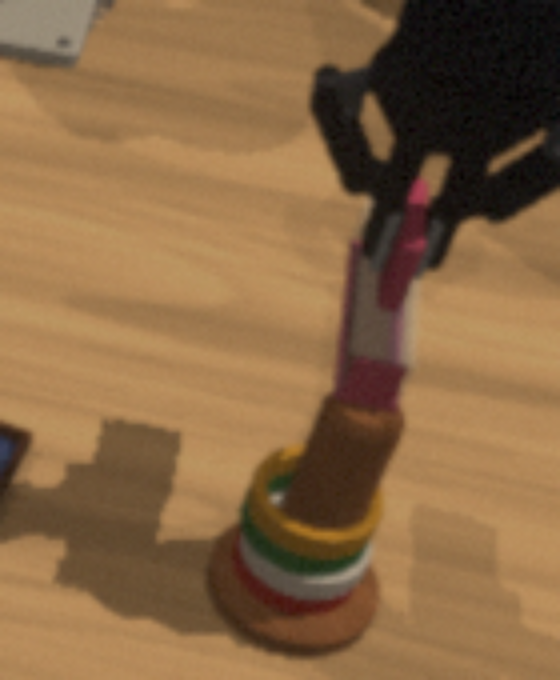

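```bash
python3 -m pendant '{"offset":[[0,0,-0.4],[0,0.1,-0.8],[0,0.3,-1],[0,0.5,-1.2],[0,0.6,-1.3]],"yaw":[0,0,0,0,0],"claw":[1,1,1,1,1]}' 20;python3 - <<'E'
from h import *
plan(.4795,.306,.19,-90)
s=env.snapshot('scene')
cv2.imwrite('pics/s18z.png',cv2.resize(s['pixels'][90:260,400:540],None,fx=4,fy=4)[:,:,::-1])
E
```

```text
t: 29.7
ee_pos: [0.4712, 0.3062, 0.1928]
tcp_rot: [-1.203, 1.205, -1.208]
contact_force: [1.6, 0.4, 6.4]
grip_width: 0.0109
t 29.7 ee [0.4712 0.3062 0.1928] ang -89.9 tilt -1.0 w 0.0109 F [1.6 0.4 6.4] j6 2.12
OFFSET [0.02, 0.28, 0.83] YAW 0.1
```

View pics/s18z.png

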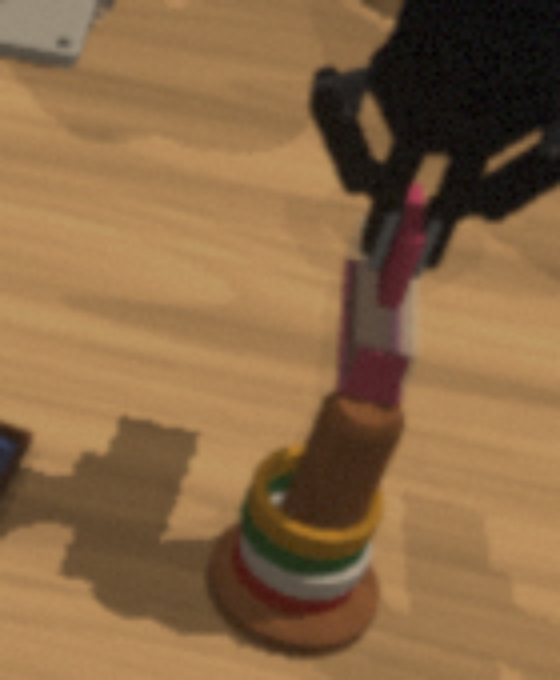

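```bash
python3 -m pendant '{"offset":[[0,0.1,-0.2],[0,0.3,-0.4],[0,0.4,-0.5],[0,0.55,-0.6],[0,0.55,-0.6]],"yaw":[0,0,0,0,0],"claw":[1,1,1,1,1]}' 20;python3 - <<'E'
from h import *
plan(.4795,.306,.19,-90)
s=env.snapshot('scene');P=pts(s)
cv2.imwrite('pics/s19z.png',cv2.resize(s['pixels'][90:260,400:540],None,fx=4,fy=4)[:,:,::-1])
m=(P[...,0]>.40)&(P[...,0]<.60)&(abs(P[...,1]-.306)<.02)&(P[...,2]>.13)&(P[...,2]<.27)
q=P[m];
for x in np.arange(.40,.57,.01):
    k=q[abs(q[:,0]-x)<.005]
    if len(k): print(round(x,3),len(k),np.percentile(k[:,2],[2,25,50,75,98]).round(3))
E
```

```text
t: 30.25
ee_pos: [0.4652, 0.3062, 0.1872]
tcp_rot: [-1.203, 1.205, -1.208]
contact_force: [2.1, -0.4, 6.3]
grip_width: 0.011
t 30.25 ee [0.4652 0.3062 0.1872] ang -89.9 tilt -1.0 w 0.011 F [ 2.1 -0.4  6.3] j6 2.13
OFFSET [0.02, -0.27, 1.43] YAW 0.1
0.41 3 [0.142 0.145 0.15  0.15  0.151]
0.42 7 [0.135 0.136 0.143 0.147 0.152]
0.43 7 [0.134 0.14  0.146 0.15  0.154]
0.44 13 [0.134 0.151 0.157 0.2   0.201]
0.45 24 [0.133 0.152 0.16  0.203 0.216]
0.46 54 [0.133 0.163 0.206 0.22  0.232]
0.47 189 [0.149 0.185 0.2   0.211 0.265]
0.48 482 [0.167 0.211 0.234 0.254 0.268]
0.49 131 [0.149 0.172 0.198 0.207 0.269]
0.5 89 [0.146 0.173 0.176 0.184 0.196]
0.51 47 [0.15  0.174 0.176 0.176 0.178]
0.52 48 [0.152 0.177 0.178 0.179 0.181]
0.53 88 [0.16  0.177 0.18  0.182 0.183]
0.54 244 [0.145 0.156 0.163 0.17  0.18 ]
0.55 101 [0.132 0.145 0.149 0.151 0.153]
0.56 157 [0.131 0.137 0.143 0.146 0.152]
```

View pics/s19z.png

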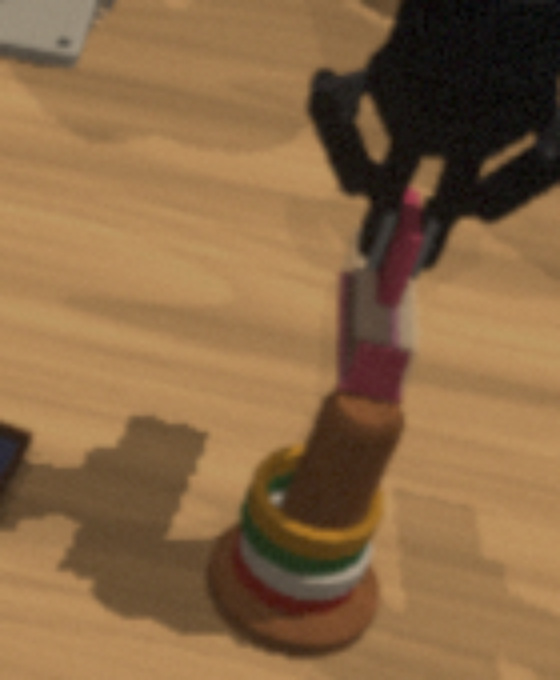

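```bash
python3 -m pendant '{"offset":[[0,0.1,-0.1],[0,0.2,-0.2],[0,0.3,-0.25],[0,0.4,-0.3],[0,0.45,-0.3]],"yaw":[0,0,0,0,0],"claw":[1,1,1,1,1]}' 20;python3 - <<'E'
from h import *
plan(.4795,.306,.19,-90)
s=env.snapshot('scene');P=pts(s)
cv2.imwrite('pics/s20z.png',cv2.resize(s['pixels'][90:260,400:540],None,fx=4,fy=4)[:,:,::-1])
s=env.snapshot('wrist');save(s,'w20.png')
E
```

```text
t: 30.8
ee_pos: [0.462, 0.3062, 0.1829]
tcp_rot: [-1.203, 1.205, -1.208]
contact_force: [-1.6, 0.6, 7.3]
grip_width: 0.0113
t 30.8 ee [0.462  0.3062 0.1829] ang -89.9 tilt -1.0 w 0.0113 F [-1.6  0.6  7.3] j6 2.13
OFFSET [0.02, -0.7, 1.75] YAW 0.1
```

View pics/s20z.png

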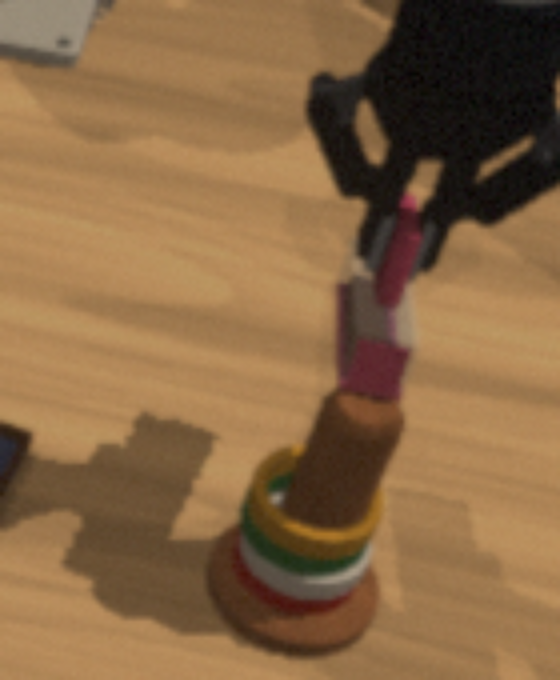

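View pics/w20.png

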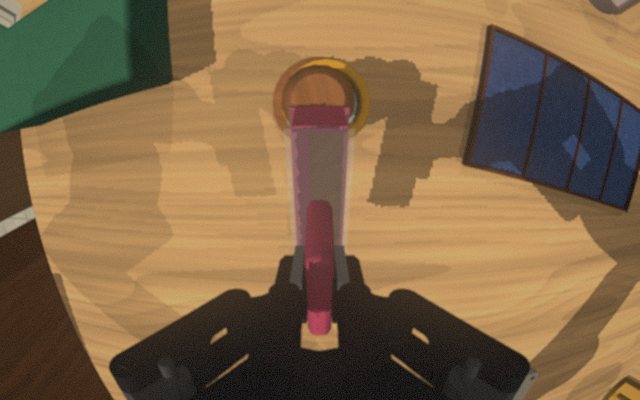

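```bash
python3 -m pendant '{"offset":[[0,0,0],[0,0,0],[0,-0.3,0],[0,-1.5,0],[0,-3.5,0]],"yaw":[0,0,0,0,0],"claw":[1,1,1,1,1]}' 80;python3 - <<'E'
from h import *
plan(.4795,.306,.19,-90)
s=env.snapshot('top');P=pts(s)
for k,(u0,v0,u1,v1) in {'perf':[268,108,292,140],'clip':[406,141,428,173],'acr':[334,113,369,148]}.items():
    q=P[v0-3:v1+3,u0-3:u1+3].reshape(-1,3); q=q[(q[:,2]>.012)&(q[:,2]<.13)]; print(k,q.min(0).round(3),q.max(0).round(3))
for y,n in [(.125,1),(.042,2),(-.042,3),(-.125,4)]:
    print(n,tray(.0,y).round(3),tray(.015,y).round(3))
s=env.snapshot('scene');
cv2.imwrite('pics/s21z.png',cv2.resize(s['pixels'][60:230,400:540],None,fx=4,fy=4)[:,:,::-1])
E
```

```text
t: 31.4
ee_pos: [0.4588, 0.3042, 0.2152]
tcp_rot: [-1.213, 1.209, -1.208]
contact_force: [-0.6, 0.1, -1.4]
grip_width: 0.0111
t 31.4 ee [0.4588 0.3042 0.2152] ang -89.9 tilt -1.0 w 0.0111 F [-0.6  0.1 -1.4] j6 2.13
OFFSET [-0.18, 2.51, 2.07] YAW 0.1
perf [0.736 0.067 0.012] [0.824 0.14  0.113]
clip [ 0.665 -0.281  0.012] [ 0.735 -0.23   0.021]
acr [ 0.715 -0.133  0.012] [ 0.809 -0.038  0.057]
1 [0.558 0.094] [0.573 0.092]
2 [0.544 0.012] [0.559 0.01 ]
3 [ 0.53 -0.07] [ 0.545 -0.073]
4 [ 0.516 -0.152] [ 0.531 -0.155]
```

View pics/s21z.png

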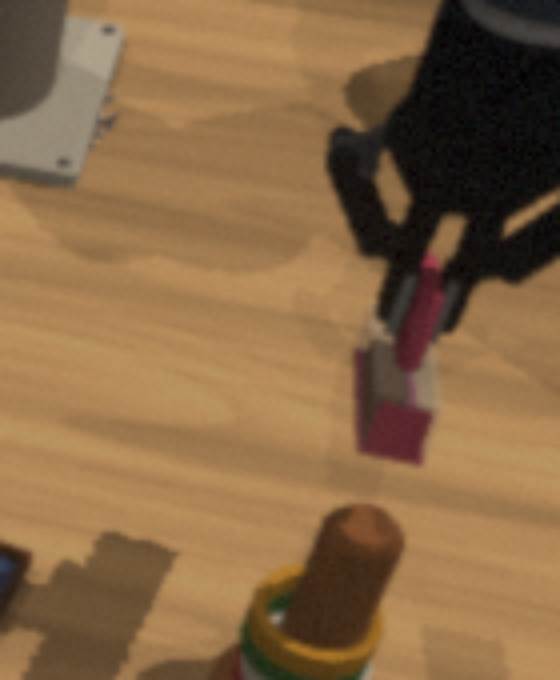

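```bash
python3 -m pendant '{"offset":[[0.4,0,0.3],[1.2,0,0.9],[2.4,0,1.8],[3.9,0,3.1],[5.5,0,4.3]],"yaw":[0,0,0,0,0],"claw":[1,1,1,1,1]}' 80; python3 -m pendant '{"offset":[[1.6,0,1.2],[3.1,0,2.5],[4.7,0,3.7],[6.3,0,4.9],[7.9,0,6.1]],"yaw":[0,0,0,0,0],"claw":[1,1,1,1,1]}' 80; python3 -m pendant '{"offset":[[1.6,0,1.2],[3.1,0.3,2.5],[4.6,1,3.6],[5.7,2,4.4],[6.4,3.5,5]],"yaw":[0,0,0,0,0],"claw":[1,1,1,1,1]}' 80; python3 -m pendant '{"offset":[[0.6,1.5,0.5],[1,3,0.9],[1.3,4.5,1],[1.4,5.5,1.2],[1.4,6,1.2]],"yaw":[0,0,0,0,0],"claw":[1,1,1,1,1]}' 80; python3 - <<'E'
from h import *
plan(.625,.092,.105,-90)
s=env.snapshot('scene');save(s,'s22.png')
cv2.imwrite('pics/s22z.png',cv2.resize(s['pixels'][80:300,230:430],None,fx=3,fy=3)[:,:,::-1])
s=env.snapshot('wrist');save(s,'w22.png')
E
```

```text
t: 32.0
ee_pos: [0.5035, 0.2483, 0.2148]
tcp_rot: [-1.211, 1.208, -1.208]
contact_force: [-0.3, 0.0, -1.5]
grip_width: 0.0107
t: 32.5
ee_pos: [0.5644, 0.1688, 0.2147]
tcp_rot: [-1.211, 1.209, -1.209]
contact_force: [-0.7, 0.1, -0.9]
grip_width: 0.0112
t: 33.0
ee_pos: [0.6148, 0.1057, 0.1796]
tcp_rot: [-1.209, 1.208, -1.209]
contact_force: [0.0, 0.6, -1.1]
grip_width: 0.0109
t: 33.5
ee_pos: [0.6253, 0.0931, 0.1189]
tcp_rot: [-1.211, 1.209, -1.207]
contact_force: [0.6, 0.3, -1.0]
grip_width: 0.0108
t 33.5 ee [0.6253 0.0931 0.1189] ang -89.9 tilt -1.0 w 0.0108 F [ 0.6  0.3 -1. ] j6 1.7
OFFSET [0.11, 1.39, -0.03] YAW 0.1
```

View pics/s22z.png

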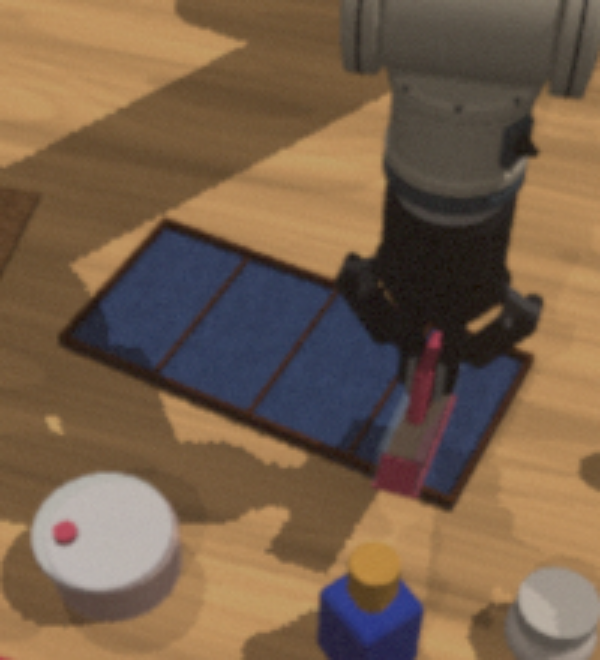

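View pics/w22.png

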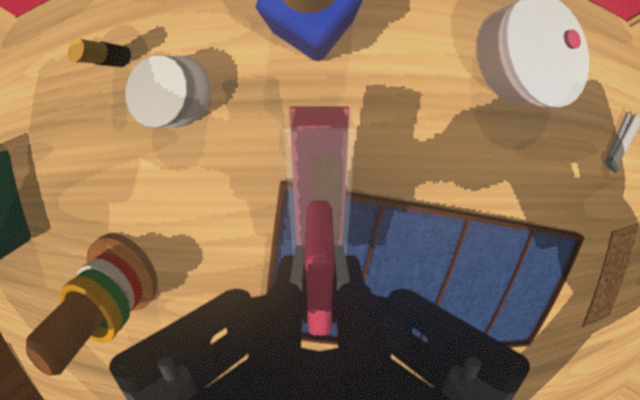

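```bash
python3 -m pendant '{"offset":[[0,0.5,0],[0,1.2,0],[0,1.2,-2.5],[0,1.2,0],[0,1.2,0]],"yaw":[0,0,0,0,0],"claw":[1,1,1,1,1]}' 100; python3 - <<'E'
from h import *
plan(.625,.092,.105,-90)
s=env.snapshot('wrist');save(s,'w23.png')
s=env.snapshot('scene');save(s,'s23.png')
a=cv2.resize(s['pixels'][150:260,300:410],None,fx=4,fy=4)
b=env.snapshot('wrist')['pixels'][100:350,240:400]
cv2.imwrite('pics/j1.png',np.hstack([a,cv2.resize(b,None,fx=440/250,fy=440/250)])[:,:,::-1])
E
```

```text
t: 34.1
ee_pos: [0.628, 0.0932, 0.109]
tcp_rot: [-1.207, 1.206, -1.209]
contact_force: [0.8, 0.1, -0.6]
grip_width: 0.0106
t 34.1 ee [0.628  0.0932 0.109 ] ang -89.9 tilt -1.0 w 0.0106 F [ 0.8  0.1 -0.6] j6 1.7
OFFSET [0.11, 0.4, -0.3] YAW 0.1
```

View pics/j1.png

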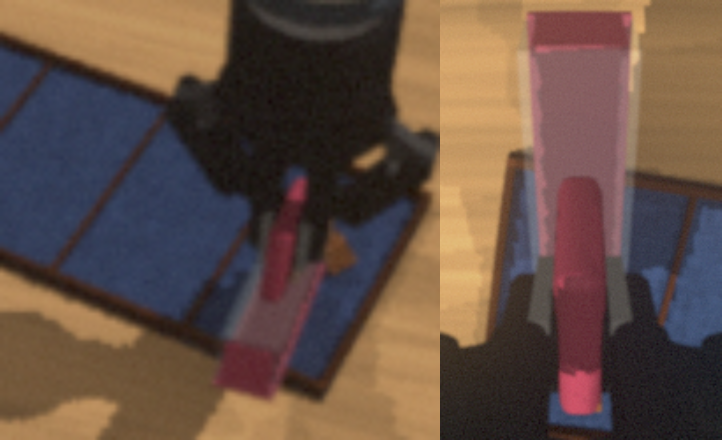

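```bash
python3 - <<'E'
from h import *
s=env.snapshot('top');save(s,'t23.png')
a=cv2.resize(s['pixels'][160:270,240:410],None,fx=4,fy=4)
cv2.imwrite('pics/j1t.png',a[:,:,::-1])
F=[env.state()['contact_force'][2]]
for i in range(6):
    env.snapshot('top');F.append(env.state()['contact_force'][2])
print(np.mean(F),np.round(F,2))
E
```

```text
-0.9070705792873703 [-1.31 -0.81 -1.44 -0.51 -1.08 -1.   -0.2 ]
```

View pics/j1t.png

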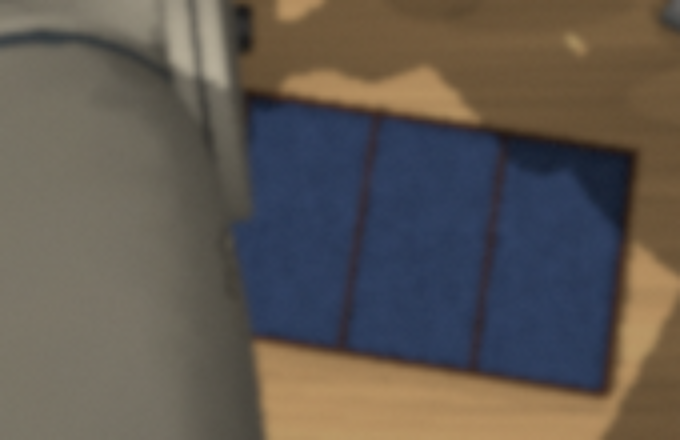

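View pics/s23.png

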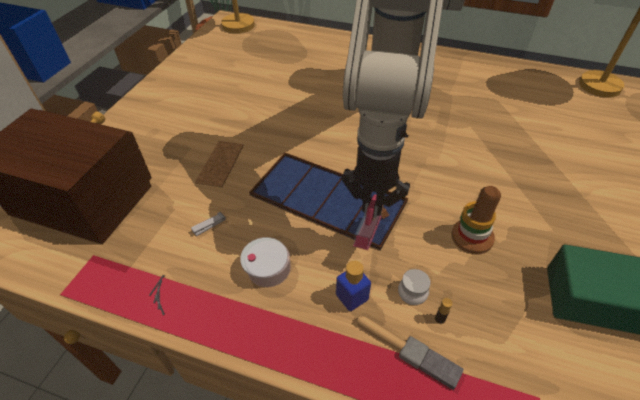

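```bash
python3 -m pendant '{"offset":[[0.3,-0.3,-0.1],[1,-0.8,-0.2],[2.2,-1.4,-0.4],[3.8,-1.8,-0.7],[5.4,-2,-0.9]],"yaw":[0,0,0,0,0],"claw":[1,1,1,1,1]}' 100; python3 -m pendant '{"offset":[[1.3,0,-0.2],[2.2,0,-0.4],[2.7,0,-0.5],[2.8,0,-0.5],[2.8,0,-0.5]],"yaw":[0,0,0,0,0],"claw":[1,1,1,1,1]}' 100; python3 - <<'E'
from h import *
plan(.611,.010,.105,-90)
s=env.snapshot('scene');save(s,'s24.png')
a=cv2.resize(s['pixels'][140:260,290:420],None,fx=5,fy=5)
cv2.imwrite('pics/j2.png',a[:,:,::-1])
s=env.snapshot('wrist');save(s,'w24.png')
E
```

```text
t: 35.1
ee_pos: [0.6169, 0.0373, 0.1293]
tcp_rot: [-1.209, 1.208, -1.209]
contact_force: [0.6, 0.0, -0.5]
grip_width: 0.0106
t: 35.6
ee_pos: [0.612, 0.011, 0.1284]
tcp_rot: [-1.21, 1.208, -1.208]
contact_force: [-0.2, -0.0, -0.7]
grip_width: 0.0108
t 35.6 ee [0.612  0.011  0.1284] ang -89.9 tilt -1.0 w 0.0108 F [-0.2 -0.  -0.7] j6 1.57
OFFSET [0.1, 2.34, -0.1] YAW 0.1
```

View pics/j2.png

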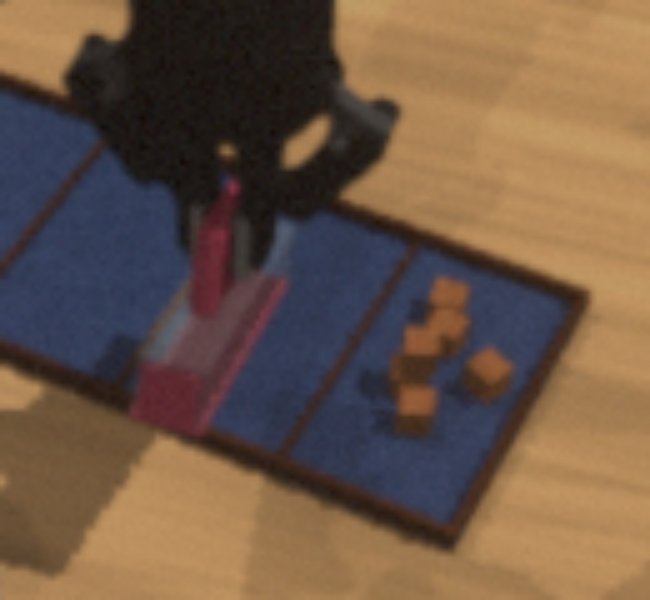

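View pics/w24.png

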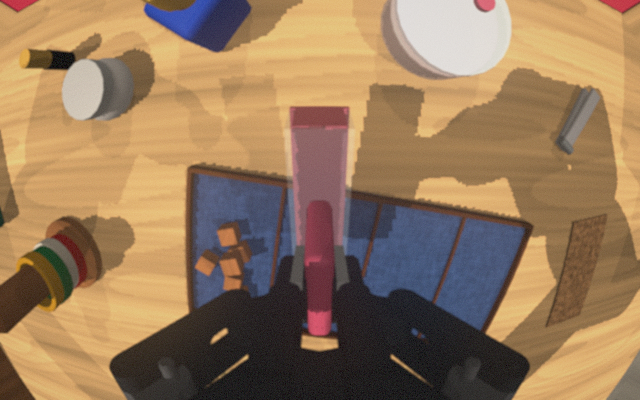

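```bash
python3 -m pendant '{"offset":[[1,-3,-0.5],[4,-6,-1.5],[8,-6,-3],[12.5,-6,-4.6],[17,-6,-6.3]],"yaw":[0,-2,-4,-6,-8],"claw":[1,1,1,1,1]}' 100; python3 - <<'E'
from h import *
plan(.4875,-.3305,.15,-82)
E
```

```text
t: 36.2
ee_pos: [0.5491, -0.1599, 0.189]
tcp_rot: [-1.274, 1.101, -1.103]
contact_force: [1.1, -1.1, -0.7]
grip_width: 0.0105
t 36.2 ee [ 0.5491 -0.1599  0.189 ] ang -81.7 tilt -1.0 w 0.0105 F [ 1.1 -1.1 -0.7] j6 1.12
OFFSET [16.0, 3.89, -8.56] YAW 0.3
```

```bash
python3 -m pendant '{"offset":[[4.5,0,-2.4],[9,1,-4.8],[13,2,-7],[15.5,3,-8.3],[15.9,4,-8.5]],"yaw":[0,0,0,0,0],"claw":[1,1,1,1,1]}' 100; python3 - <<'E'
from h import *
plan(.4875,-.3305,.08,-82)
s=env.snapshot('scene');save(s,'s25.png')
a=cv2.resize(s['pixels'][80:260,170:420],None,fx=3,fy=3)
cv2.imwrite('pics/s25z.png',a[:,:,::-1])
E
```

```text
t: 36.7
ee_pos: [0.4868, -0.3312, 0.1482]
tcp_rot: [-1.272, 1.106, -1.108]
contact_force: [0.6, -0.4, -1.5]
grip_width: 0.0113
t 36.7 ee [ 0.4868 -0.3312  0.1482] ang -82.1 tilt -1.0 w 0.0113 F [ 0.6 -0.4 -1.5] j6 0.82
OFFSET [-0.07, 6.82, 0.08] YAW -0.1
```

View pics/s25z.png

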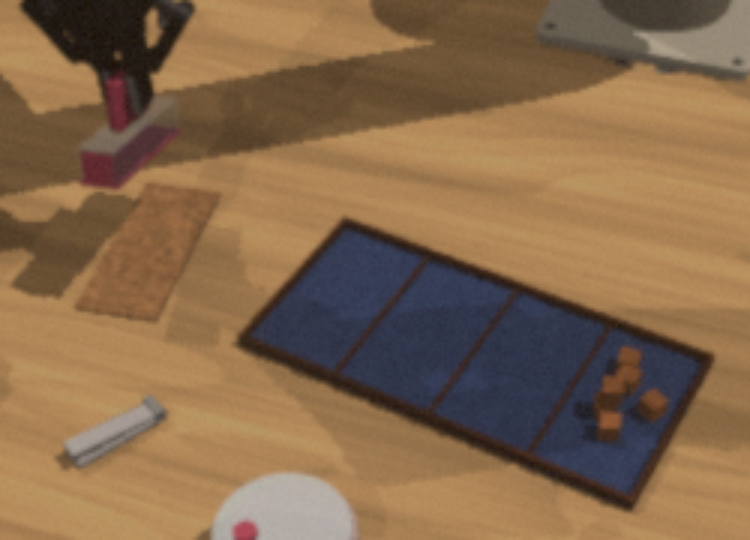

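```bash
python3 -m pendant '{"offset":[[0,2.5,0],[0,5,0],[0,6.5,0],[0,7,0],[0,7,0]],"yaw":[0,0,0,0,0],"claw":[1,1,1,1,1]}' 20; python3 -m pendant '{"offset":[[0,0.3,0.2],[0,0.7,0.6],[0,1.1,1],[0,1.5,1.5],[0,1.9,2]],"yaw":[0,0,0,0,0],"claw":[1,1,1,1,1]}' 20;  python3 - <<'E'
from h import *
plan(.4875,-.3305,.0565,-82)
s=env.snapshot('scene');save(s,'s26.png')
a=cv2.resize(s['pixels'][90:220,170:270],None,fx=4,fy=4)
cv2.imwrite('pics/s26z.png',a[:,:,::-1])
E
```

```text
t: 37.25
ee_pos: [0.4877, -0.3276, 0.0781]
tcp_rot: [-1.273, 1.105, -1.103]
contact_force: [-0.2, -0.5, -0.3]
grip_width: 0.0105
t: 37.75
ee_pos: [0.5086, -0.3263, 0.0615]
tcp_rot: [-1.272, 1.103, -1.107]
contact_force: [-4.9, 1.6, 9.0]
grip_width: 0.0104
t 37.75 ee [ 0.5086 -0.3263  0.0615] ang -81.9 tilt -1.0 w 0.0104 F [-4.9  1.6  9. ] j6 0.84
OFFSET [0.12, 0.49, -2.15] YAW 0.1
```

View pics/s26z.png

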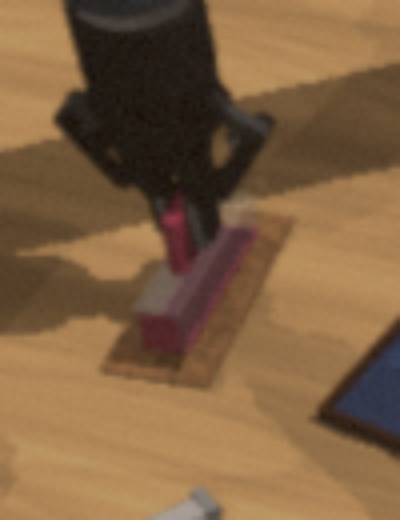

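```bash
python3 -m pendant '{"offset":[[0,0.2,0.1],[0,0.4,0.2],[0,0.5,0.2],[0,0.5,0.2],[0,0.5,0.2]],"yaw":[0,0,0,0,0],"claw":[1,1,1,1,0.6]}' 20; python3 -m pendant '{"offset":[[0,0,0],[0,0,0],[0,0,0],[0,-4,0],[0,-9,0]],"yaw":[0,0,0,0,0],"claw":[0,0,0,0,0]}' 20; python3 -m pendant '{"offset":[[0,-3,0],[0,-5,0],[-5,-5,0],[-10,-5,0],[-15,-5,0]],"yaw":[0,-4,-8,-16,-24],"claw":[0.4,0.4,0.4,0.4,0.4]}' 20; python3 - <<'E'
from h import *
plan(.4875,-.3305,.0565,-82)
s=env.snapshot('scene');save(s,'s27.png')
P=pts(s)
w=(P[...,0]>.4)&(P[...,0]<.6)&(P[...,1]>-.42)&(P[...,1]<-.24)
fin=w&(P[...,2]>.045)&(P[...,2]<.085);body=w&(P[...,2]>.025)&(P[...,2]<.04)
for mm in (fin,body): print(mm.sum(),cv2.minAreaRect(P[mm][:,:2].astype(np.float32)),np.percentile(P[mm][:,2],[5,50,95]))
a=cv2.resize(s['pixels'][120:200,170:270],None,fx=6,fy=6)
cv2.imwrite('pics/s27z.png',a[:,:,::-1])
cv2.imwrite('pics/s27c.png',cv2.resize(s['pixels'][180:250,340:420],None,fx=8,fy=8)[:,:,::-1])
E
```

```text
t: 38.3
ee_pos: [0.511, -0.3261, 0.0562]
tcp_rot: [-1.272, 1.101, -1.108]
contact_force: [-0.2, 0.5, -0.2]
grip_width: 0.0238
t: 38.8
ee_pos: [0.5075, -0.3244, 0.1428]
tcp_rot: [-1.273, 1.11, -1.1]
contact_force: [1.5, -1.2, 0.3]
grip_width: 0.0854
t: 39.3
ee_pos: [0.4875, -0.1757, 0.1946]
tcp_rot: [-1.424, 0.784, -0.785]
contact_force: [1.6, 0.8, 0.1]
grip_width: 0.0511
t 39.3 ee [ 0.4875 -0.1757  0.1946] ang -57.7 tilt -1.0 w 0.0511 F [1.6 0.8 0.1] j6 0.64
OFFSET [13.08, 13.81, -8.28] YAW 24.3
213 ((0.5135319232940674, -0.3263934254646301), (0.06225608289241791, 0.012846114113926888), 7.306363105773926) [0.0473223  0.06704928 0.07624249]
383 ((0.5119131207466125, -0.3275088369846344), (0.13458295166492462, 0.03206127509474754), 7.890547275543213) [0.02696813 0.03298496 0.03683798]
```

View pics/s27z.png

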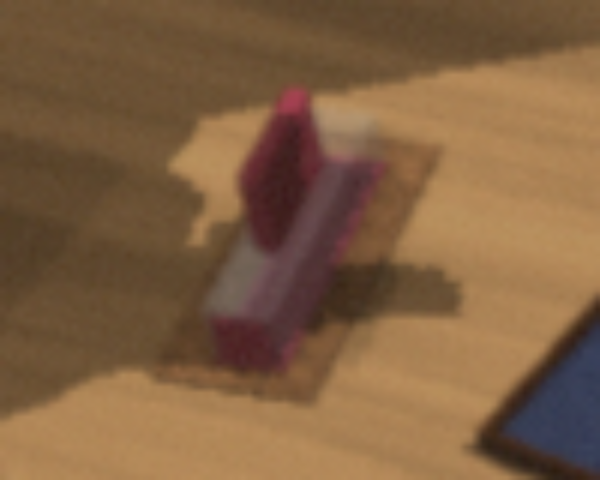

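View pics/s27c.png

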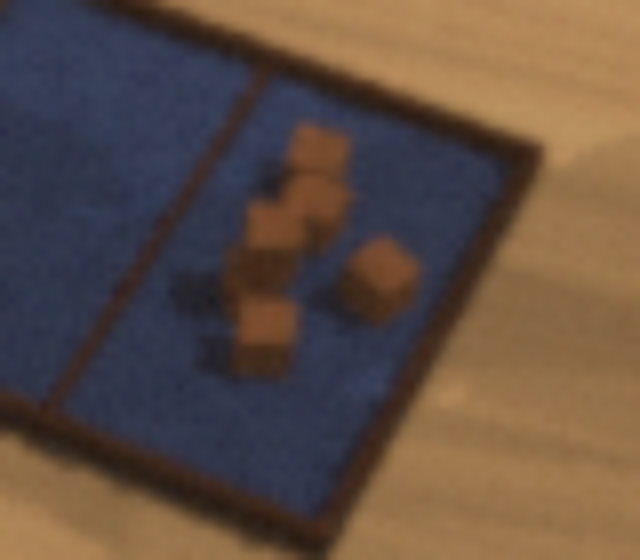

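```bash
python3 -m pendant '{"offset":[[-4,0,2],[-8,0,4],[-12,0,6],[-15,0,9],[-17,0,12]],"yaw":[-8,-16,-24,-32,-40],"claw":[0.4,0.4,0.4,0.4,0.4]}' 30; python3 - <<'E'
from h import *
plan(.56,.075,.16,-10)
E
```

```text
t: 39.85
ee_pos: [0.4987, 0.0329, 0.1945]
tcp_rot: [-1.557, 0.241, -0.24]
contact_force: [0.2, 0.2, -0.1]
grip_width: 0.0516
t 39.85 ee [0.4987 0.0329 0.1945] ang -17.6 tilt -1.0 w 0.0516 F [ 0.2  0.2 -0.1] j6 0.35
OFFSET [4.58, 3.44, 5.87] YAW -7.6
```

```bash
python3 -m pendant '{"offset":[[3,2,4],[4.6,3.4,5.8],[4.6,3.4,5.8],[4.6,3.4,5.8],[4.6,3.4,5.8]],"yaw":[-7.6,-7.6,-7.6,-7.6,-7.6],"claw":[0.4,0.4,0.4,0.4,0.4]}' 30; python3 - <<'E'
from h import *
plan(.56,.075,.16,-10)
s=env.snapshot('wrist');save(s,'w28.png'); np.savez('w28.npz',**{k:s[k] for k in s})
cv2.imwrite('pics/w28z.png',cv2.resize(s['pixels'][120:280,220:420],None,fx=4,fy=3.7)[:,:,::-1])
E
```

```text
t: 40.35
ee_pos: [0.5603, 0.0713, 0.1606]
tcp_rot: [-1.566, 0.143, -0.141]
contact_force: [-0.0, 0.1, 0.3]
grip_width: 0.0515
t 40.35 ee [0.5603 0.0713 0.1606] ang -10.4 tilt -1.0 w 0.0515 F [-0.   0.1  0.3] j6 0.29
OFFSET [-0.1, 0.06, 0.36] YAW -0.4
```

View pics/w28z.png

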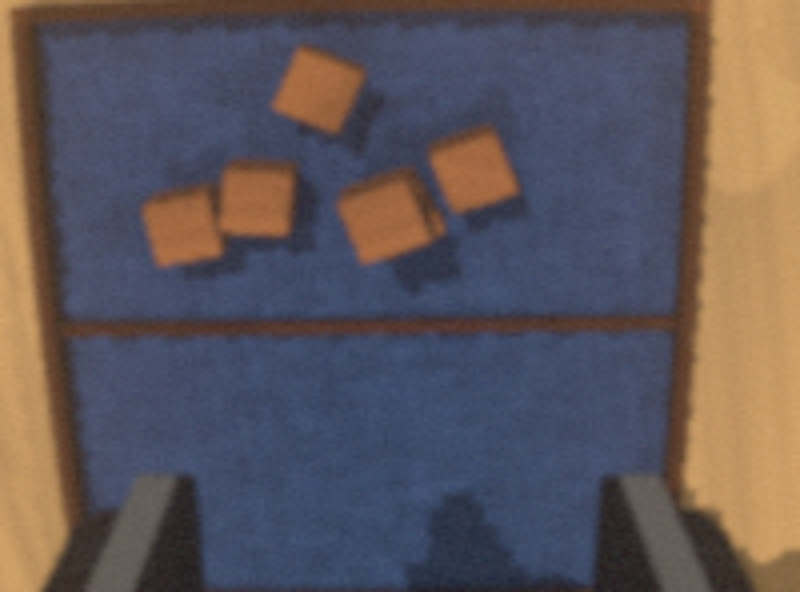

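```bash
cat >> h.py <<'E'
def cubes(s,z=.02,zs=None):
    hsv=cv2.cvtColor(s['pixels'],cv2.COLOR_RGB2HSV).astype(int);H,S,V=hsv[...,0],hsv[...,1],hsv[...,2]
    m=((H>4)&(H<16)&(S>130)&(V>125)); 
    n,l,q,c=cv2.connectedComponentsWithStats(cv2.erode(m.astype(np.uint8),np.ones((2,2)))); out=[]
    for i in range(1,n):
        if q[i,4]<60: continue
        v,u=np.nonzero(l==i); p=wray(s,u,v,z)[:,:2]
        if not (abs(intray(p.mean(0)))<[.078,.168]).all(): continue
        r=cv2.minAreaRect((p*1000).astype(np.float32)); out.append((np.round(c[i]).tolist(),np.round(np.array(r[0])/1000,4).tolist(),np.round(r[1],1).tolist(),round(r[2],1),intray(np.array(r[0])/1000).round(3).tolist()))
    return out
E
python3 - <<'E'
from h import *
s=dict(np.load('w28.npz',allow_pickle=True))
s={k:(v.item() if v.shape==() else v) for k,v in s.items()}
for o in cubes(s): print(o)
print([o for o in cubes(s,.036)])
E
```

```text
([300.0, 144.0], [0.5529, 0.1179], [14.3, 13.5], 57.1, [-0.009, 0.147])
([339.0, 167.0], [0.5829, 0.0921], [13.4, 14.6], 11.4, [0.025, 0.127])
([275.0, 178.0], [0.5255, 0.0924], [33.8, 16.9], 9.1, [-0.032, 0.118])
([316.0, 180.0], [0.5614, 0.0838], [14.6, 15.2], 10.6, [0.005, 0.115])
[([300.0, 144.0], [0.5543, 0.1198], [13.5, 12.7], 57.1, [-0.008, 0.15]), ([339.0, 167.0], [0.5825, 0.0956], [12.6, 13.7], 11.4, [0.024, 0.13]), ([275.0, 178.0], [0.5285, 0.0959], [31.8, 15.9], 9.1, [-0.029, 0.122]), ([316.0, 180.0], [0.5623, 0.0877], [13.7, 14.3], 10.6, [0.005, 0.119])]
```

```bash
python3 -m pendant '{"offset":[[0,1,0.4],[0,2,0.8],[-0.1,3,1.2],[-0.1,4,1.6],[-0.1,5,1.6]],"yaw":[8.5,17,25.5,34,42.5],"claw":[0.6,0.6,0.6,0.6,0.6]}' 30; python3 -m pendant '{"offset":[[0,0.5,0],[0,1,0],[0,2,0],[0,2,0],[0,2,0]],"yaw":[8.5,17,26,26,26],"claw":[0.65,0.65,0.65,0.65,0.65]}' 30;python3 - <<'E'
from h import *
plan(.562,.0875,.037,-79)
s=env.snapshot('wrist');save(s,'w29.png');print(cubes(s));print(cubes(s,.036))
cv2.imwrite('pics/w29z.png',cv2.resize(s['pixels'][100:300,220:420],None,fx=3.5,fy=3)[:,:,::-1])
E
```

```text
t: 40.9
ee_pos: [0.5629, 0.0874, 0.1111]
tcp_rot: [-1.446, 0.724, -0.725]
contact_force: [0.5, -0.2, -0.2]
grip_width: 0.0341
t: 41.4
ee_pos: [0.5628, 0.0873, 0.0911]
tcp_rot: [-1.296, 1.062, -1.062]
contact_force: [0.7, -0.3, 0.3]
grip_width: 0.0301
t 41.4 ee [0.5628 0.0873 0.0911] ang -78.7 tilt -1.0 w 0.0301 F [ 0.7 -0.3  0.3] j6 1.51
OFFSET [-0.04, 5.41, -0.08] YAW 0.3
[([319.0, 195.0], [0.5822, 0.0916], [14.8, 13.6], 11.3, [0.024, 0.126]), ([274.0, 228.0], [0.5529, 0.118], [14.7, 14.1], 57.3, [-0.009, 0.148]), ([317.0, 234.0], [0.5546, 0.0865], [16.3, 15.0], 11.4, [-0.002, 0.117]), ([304.0, 267.0], [0.525, 0.0922], [34.3, 16.8], 8.4, [-0.032, 0.117])]
[([319.0, 195.0], [0.587, 0.0925], [13.6, 12.5], 11.3, [0.029, 0.128]), ([274.0, 228.0], [0.5601, 0.1169], [13.5, 13.0], 57.3, [-0.002, 0.148]), ([317.0, 234.0], [0.5616, 0.0878], [15.0, 13.8], 11.4, [0.005, 0.119]), ([304.0, 267.0], [0.5344, 0.0931], [31.6, 15.4], 8.4, [-0.023, 0.12])]
```

View pics/w29z.png

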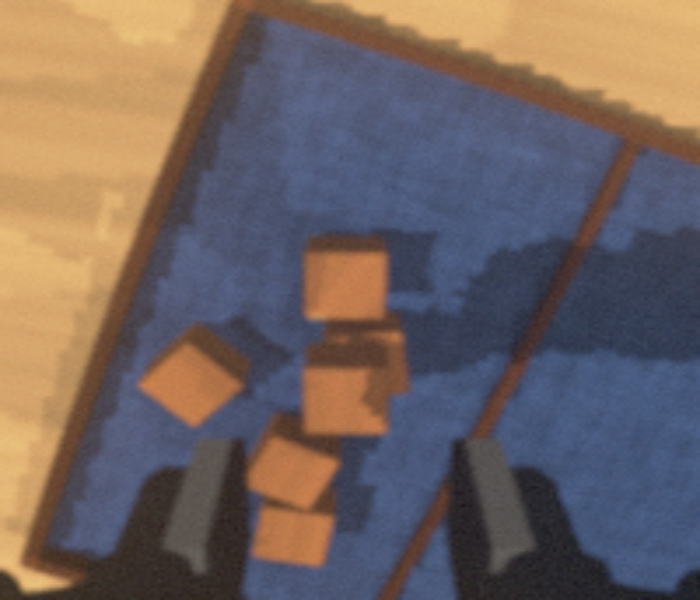

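```bash
python3 -m pendant '{"offset":[[0,3,0],[0,4.8,0],[0,5.4,0],[0,5.4,0],[0,5.4,0]],"yaw":[0,0,0,0,0],"claw":[0.65,0.65,0.65,0.65,1]}' 25; python3 -m pendant '{"offset":[[0,0,0],[0,0,0],[0,0,0],[0,-2,0],[0,-5,0]],"yaw":[0,0,0,0,0],"claw":[1,1,1,1,1]}' 25;python3 - <<'E'
from h import *
plan(.544,.012,.06,-79)
s=env.snapshot('wrist');save(s,'w30.png')
cv2.imwrite('pics/w30z.png',cv2.resize(s['pixels'][100:300,220:420],None,fx=3.5,fy=3)[:,:,::-1])
E
```

```text
t: 41.95
ee_pos: [0.5637, 0.0878, 0.0374]
tcp_rot: [-1.295, 1.063, -1.064]
contact_force: [-0.1, -0.7, 0.4]
grip_width: 0.0168
t: 42.45
ee_pos: [0.5616, 0.0876, 0.0857]
tcp_rot: [-1.298, 1.067, -1.062]
contact_force: [0.2, 0.3, 0.6]
grip_width: 0.0151
t 42.45 ee [0.5616 0.0876 0.0857] ang -78.8 tilt -1.0 w 0.0151 F [0.2 0.3 0.6] j6 1.51
OFFSET [7.08, 2.58, -3.19] YAW 0.2
```

View pics/w30z.png

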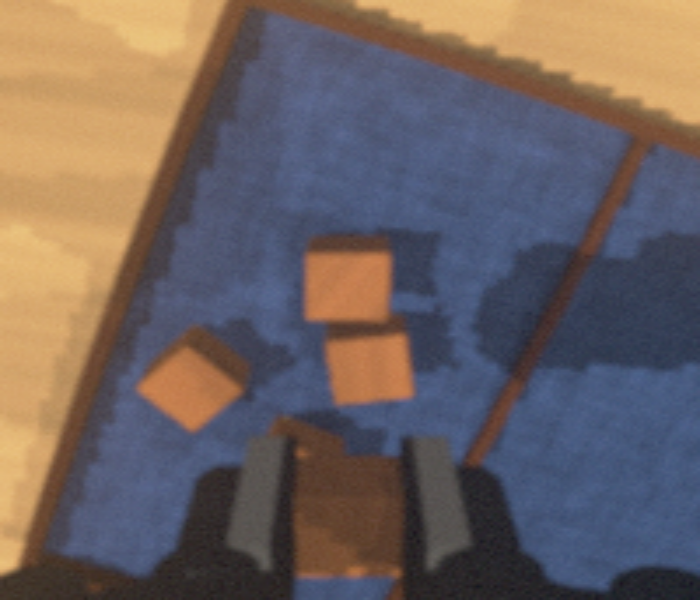

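```bash
python3 -m pendant '{"offset":[[3,0,-1.4],[6,0,-2.8],[7.1,2,-3.2],[7.1,4.5,-3.2],[7.1,5.8,-3.2]],"yaw":[0,0,0,0,0],"claw":[1,1,1,1,1]}' 25; python3 - <<'E'
from h import *
plan(.544,.012,.0225,-79)
E
```

```text
t: 43.0
ee_pos: [0.5447, 0.0114, 0.0273]
tcp_rot: [-1.296, 1.066, -1.064]
contact_force: [0.1, 0.5, 0.4]
grip_width: 0.0152
t 43.0 ee [0.5447 0.0114 0.0273] ang -78.9 tilt -1.0 w 0.0152 F [0.1 0.5 0.4] j6 1.38
OFFSET [-0.07, 0.48, -0.06] YAW 0.1
```

```bash
python3 -m pendant '{"offset":[[0,0.4,0],[0,0.45,0],[0,0.45,0],[0,0.45,0],[0,0.45,0]],"yaw":[0,0,0,0,0],"claw":[1,1,0.65,0.65,0.65]}' 25; python3 -m pendant '{"offset":[[0,-3,0],[0,-6.5,0],[-3,-7.5,2],[-6,-7.5,4],[-7.2,-7.5,4.8]],"yaw":[0,0,0,0,0],"claw":[0.65,0.65,0.65,0.65,0.65]}' 25; python3 - <<'E'
from h import *
s=env.snapshot('wrist')
plan(.5825,.0918,.1,-79)
s=env.snapshot('wrist');save(s,'w31.png')
for o in cubes(s): print(o)
cv2.imwrite('pics/w31z.png',cv2.resize(s['pixels'][100:300,220:420],None,fx=3.5,fy=3)[:,:,::-1])
E
```

```text
t: 43.5
ee_pos: [0.546, 0.0122, 0.0248]
tcp_rot: [-1.294, 1.063, -1.065]
contact_force: [0.3, -0.0, -0.9]
grip_width: 0.0296
t: 44.0
ee_pos: [0.5804, 0.0942, 0.1005]
tcp_rot: [-1.293, 1.061, -1.065]
contact_force: [0.9, 0.1, -0.2]
grip_width: 0.0297
t 44.05 ee [0.5804 0.0951 0.1   ] ang -78.7 tilt -1.0 w 0.0297 F [0.9 1.8 1.6] j6 1.51
OFFSET [0.36, 0.0, 0.14] YAW 0.3
([324.0, 216.0], [0.5826, 0.0918], [14.7, 13.8], 11.3, [0.025, 0.127])
([330.0, 241.0], [0.5645, 0.0838], [14.1, 14.2], 20.7, [0.008, 0.116])
([282.0, 243.0], [0.5527, 0.118], [14.2, 13.6], 57.3, [-0.009, 0.148])
([310.0, 282.0], [0.525, 0.0925], [33.9, 16.9], 6.4, [-0.032, 0.118])
([410.0, 277.0], [0.544, 0.0127], [13.6, 14.1], 9.6, [-0.0, 0.042])
```

View pics/w31.png

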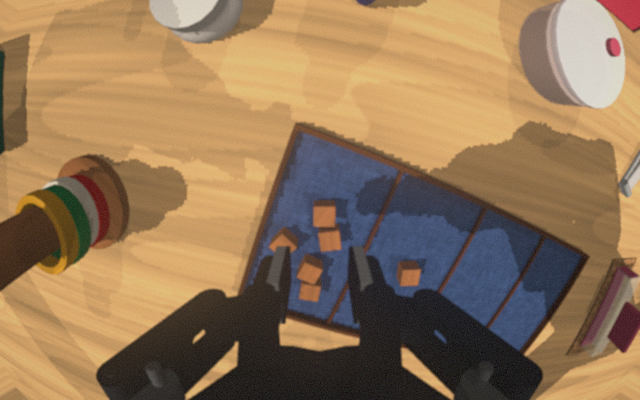

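```bash
python3 -m pendant '{"offset":[[0.4,2,0.6],[0.4,5,0.6],[0.4,7,0.6],[0.4,7.8,0.6],[0.4,7.8,0.6]],"yaw":[0,0,0,0,0],"claw":[0.65,0.65,0.65,0.65,0.65]}' 25; python3 -m pendant '{"offset":[[0,0,0],[0,0,0],[0,0,0],[0,-2,0],[0,-5,0]],"yaw":[0,0,0,0,0],"claw":[1,1,1,1,1]}' 25;python3 - <<'E'
from h import *
plan(.53,-.070,.07,-79)
s=env.snapshot('wrist');save(s,'w32.png')
cv2.imwrite('pics/w32z.png',cv2.resize(s['pixels'][100:300,220:420],None,fx=3.5,fy=3)[:,:,::-1])
E
```

```text
t: 44.6
ee_pos: [0.5838, 0.0882, 0.0197]
tcp_rot: [-1.298, 1.067, -1.063]
contact_force: [-0.0, -0.5, -0.3]
grip_width: 0.0299
t: 45.1
ee_pos: [0.5841, 0.089, 0.0707]
tcp_rot: [-1.297, 1.066, -1.063]
contact_force: [0.3, 0.3, 0.2]
grip_width: 0.0156
t 45.1 ee [0.5841 0.089  0.0707] ang -78.8 tilt -1.0 w 0.0156 F [0.3 0.3 0.2] j6 1.51
OFFSET [14.55, 0.09, -8.39] YAW 0.2
```

View pics/w32z.png

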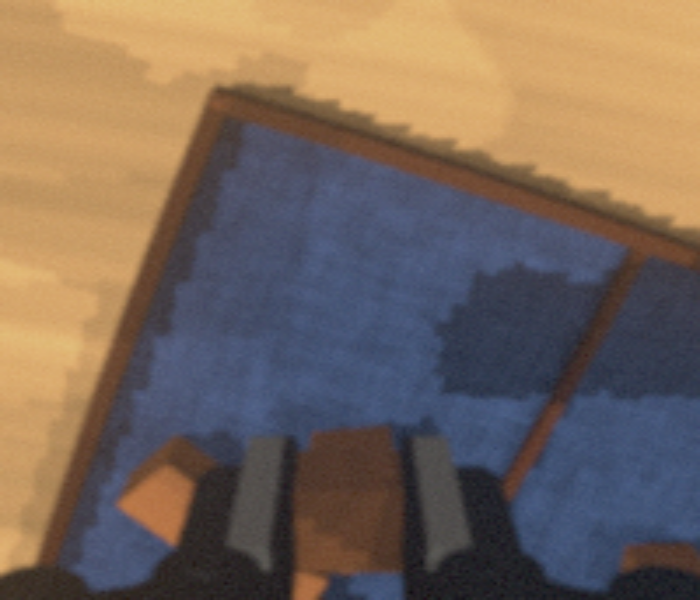

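```bash
python3 -m pendant '{"offset":[[4,-1,-2.3],[8,-1,-4.6],[12,-1,-7],[14.5,0,-8.4],[14.5,2,-8.4]],"yaw":[0,0,0,0,0],"claw":[1,1,1,1,1]}' 25; python3 - <<'E'
from h import *
plan(.53,-.070,.022,-79)
E
```

```text
t: 45.65
ee_pos: [0.5313, -0.0726, 0.0526]
tcp_rot: [-1.292, 1.064, -1.07]
contact_force: [-0.0, -0.7, -0.2]
grip_width: 0.0151
t 45.65 ee [ 0.5313 -0.0726  0.0526] ang -79.0 tilt -1.0 w 0.0151 F [-0.  -0.7 -0.2] j6 1.22
OFFSET [-0.28, 3.06, -0.08] YAW -0.0
```

```bash
python3 -m pendant '{"offset":[[-0.2,2,0],[-0.2,3.0,0],[-0.2,3.0,0],[-0.2,3.0,0],[-0.2,3.0,0]],"yaw":[0,0,0,0,0],"claw":[1,1,1,0.65,0.65]}' 25; python3 -m pendant '{"offset":[[0,-3,0],[0,-7.5,0],[-4,-7.5,0],[-8,-7.5,0.4],[-12,-7.5,0.8]],"yaw":[0,0,0,0,0],"claw":[0.65,0.65,0.65,0.65,0.65]}' 25; python3 -m pendant '{"offset":[[-3,0,0],[-3.8,0,0],[-3.8,0,0],[-3.8,0,0],[-3.8,0,0]],"yaw":[0,0,0,0,0],"claw":[0.65,0.65,0.65,0.65,0.65]}' 25; python3 - <<'E'
from h import *
s=env.snapshot('wrist');save(s,'w33.png')
plan(.512,.087,.1,-79)
for o in cubes(s): print(o)
cv2.imwrite('pics/w33z.png',cv2.resize(s['pixels'][150:350,200:460],None,fx=3,fy=3)[:,:,::-1])
E
```

```text
t: 46.15
ee_pos: [0.531, -0.0673, 0.0215]
tcp_rot: [-1.295, 1.063, -1.064]
contact_force: [0.3, -0.1, -0.0]
grip_width: 0.0301
t: 46.65
ee_pos: [0.5154, 0.053, 0.0972]
tcp_rot: [-1.293, 1.063, -1.066]
contact_force: [1.2, 0.2, 0.3]
grip_width: 0.0301
t: 47.15
ee_pos: [0.508, 0.088, 0.0961]
tcp_rot: [-1.295, 1.065, -1.065]
contact_force: [0.2, -0.5, -0.2]
grip_width: 0.0301
t 47.2 ee [0.508 0.088 0.096] ang -78.9 tilt -1.0 w 0.0298 F [-0.4 -0.3  0. ] j6 1.53
OFFSET [0.18, -0.4, 0.37] YAW 0.1
([308.0, 35.0], [0.6253, 0.1153], [22.7, 27.6], 80.7, [0.063, 0.157])
([342.0, 144.0], [0.5643, 0.084], [14.6, 14.3], 18.6, [0.008, 0.116])
([289.0, 152.0], [0.5521, 0.1174], [13.4, 14.0], 55.2, [-0.01, 0.147])
([319.0, 196.0], [0.5251, 0.0925], [34.5, 17.4], 7.2, [-0.032, 0.118])
([436.0, 193.0], [0.5433, 0.0107], [12.2, 10.1], 11.0, [-0.0, 0.04])
([250.0, 231.0], [0.4884, 0.1337], [33.8, 9.2], 66.5, [-0.075, 0.152])
([509.0, 228.0], [0.5292, -0.0676], [12.6, 11.4], 8.6, [-0.001, -0.039])
```

View pics/w33z.png

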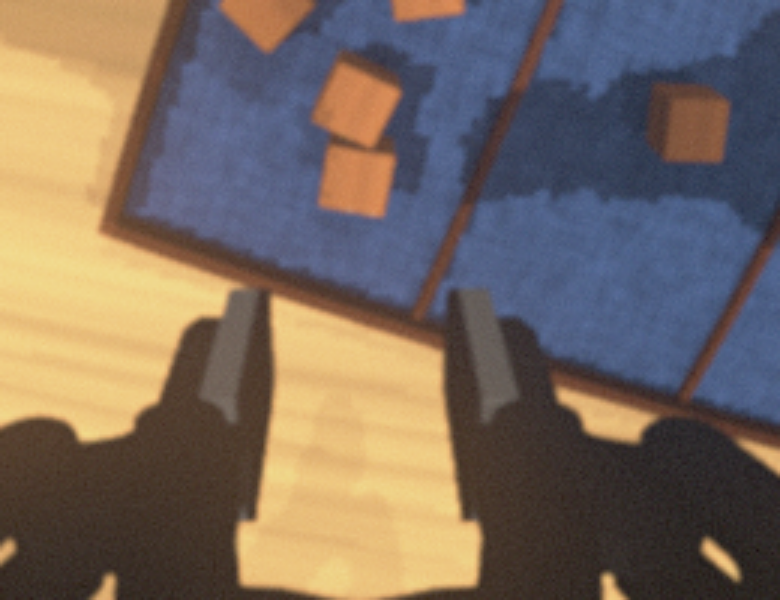

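```bash
python3 - <<'E'
from h import *
s=env.snapshot('wrist')
X=np.array([325,397,386,319,357.]);Y=np.array([142,150,218,207,179.])
p=wray(s,200+X/3,150+Y/3,.02);print(p.round(4))
plan(*(p[4,:2]+[-.004,-.0008]),.0215,-79)
E
```

```text
[[0.5232 0.099  0.02  ]
 [0.5245 0.0823 0.02  ]
 [0.5074 0.0813 0.02  ]
 [0.5071 0.0975 0.02  ]
 [0.5158 0.09   0.02  ]]
t 47.25 ee [0.508  0.0881 0.096 ] ang -78.9 tilt -1.0 w 0.0301 F [-0.1 -0.3 -0.4] j6 1.53
OFFSET [-0.04, 7.45, 0.39] YAW 0.1
```

```bash
python3 -m pendant '{"offset":[[0,2,0.4],[0,5,0.4],[0,7,0.4],[0,7.5,0.4],[0,7.5,0.4]],"yaw":[7,7,7,7,7],"claw":[0.65,0.65,0.65,0.65,0.65]}' 25; python3 -m pendant '{"offset":[[0,0,0],[0,0,0],[0,0,0],[0,-2,0],[0,-6,0]],"yaw":[0,0,0,0,0],"claw":[1,1,1,1,1]}' 25;python3 - <<'E'
from h import *
plan(.516,-.152,.07,-79)
s=env.snapshot('wrist');save(s,'w34.png')
cv2.imwrite('pics/w34z.png',cv2.resize(s['pixels'][100:300,200:460],None,fx=3,fy=3)[:,:,::-1])
E
```

```text
t: 47.75
ee_pos: [0.5113, 0.0893, 0.0204]
tcp_rot: [-1.244, 1.157, -1.155]
contact_force: [0.4, -0.2, 0.6]
grip_width: 0.0297
t: 48.25
ee_pos: [0.5099, 0.0896, 0.08]
tcp_rot: [-1.247, 1.158, -1.153]
contact_force: [0.4, -0.2, -0.3]
grip_width: 0.0151
t 48.25 ee [0.5099 0.0896 0.08  ] ang -85.8 tilt -1.0 w 0.0151 F [ 0.4 -0.2 -0.3] j6 1.65
OFFSET [24.14, 1.02, -1.15] YAW -6.8
```

View pics/w34z.png

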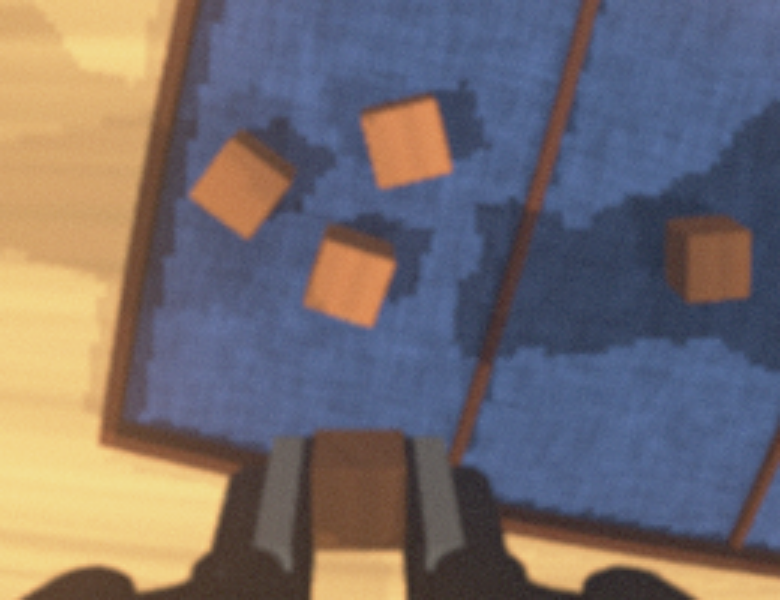

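```bash
python3 -m pendant '{"offset":[[3,0,0],[8,0,-0.2],[13,0,-0.5],[18,0,-0.8],[22,0,-1.1]],"yaw":[0,0,0,0,0],"claw":[1,1,1,1,1]}' 25; python3 -m pendant '{"offset":[[1.5,0,0],[2.1,1,0],[2.1,3,0],[2.1,5,0],[2.1,5,0]],"yaw":[0,0,0,0,0],"claw":[1,1,1,1,1]}' 25; python3 - <<'E'
from h import *
plan(.516,-.152,.0215,-79)
E
```

```text
t: 48.8
ee_pos: [0.5171, -0.1329, 0.0818]
tcp_rot: [-1.242, 1.154, -1.157]
contact_force: [0.3, 0.6, 0.5]
grip_width: 0.0149
t: 49.3
ee_pos: [0.5164, -0.1494, 0.0285]
tcp_rot: [-1.245, 1.159, -1.151]
contact_force: [-0.3, 0.1, -0.5]
grip_width: 0.0154
t 49.3 ee [ 0.5164 -0.1494  0.0285] ang -85.7 tilt -1.0 w 0.0154 F [-0.3  0.1 -0.5] j6 1.19
OFFSET [0.26, 0.7, -0.06] YAW -6.7
```

Release, retreat upward and back toward the robot.

```bash
python3 -m pendant '{"offset":[[0,0.6,0],[0,0.7,0],[0,0.7,0],[0,0.7,0],[0,0.7,0]],"yaw":[0,0,0,0,0],"claw":[1,1,1,0.65,0.65]}' 25; python3 -m pendant '{"offset":[[0,-3,0],[0,-7,0],[0,-12,0],[0,-16,-4],[0,-18,-9]],"yaw":[0,0,0,0,0],"claw":[0.65,0.65,0.65,0.65,0.65]}' 25; python3 -m pendant '{"offset":[[0,0,-2],[0,0,-3],[0,0,-3],[0,0,-3],[0,0,-3]],"yaw":[0,0,0,0,0],"claw":[0.65,0.65,0.65,0.65,0.65]}' 25; python3 - <<'E'
from h import *
plan(.5,0,.2)
s=env.snapshot('scene');save(s,'s40.png');P=pts(s)
cv2.imwrite('pics/s40z.png',cv2.resize(s['pixels'][120:270,180:520],None,fx=2.3,fy=2.3)[:,:,::-1])
hsv=cv2.cvtColor(s['pixels'],cv2.COLOR_RGB2HSV).astype(int);H,S,V=hsv[...,0],hsv[...,1],hsv[...,2]
m=((H>4)&(H<16)&(S>120)&(V>100)&(P[...,2]>.015)&(P[...,2]<.05)).astype(np.uint8)
n,l,q,c=cv2.connectedComponentsWithStats(m)
for i in range(1,n):
    if q[i,4]<8: continue
    p=P[l==i]; k=intray(p.mean(0))
    if (abs(k)<[.09,.18]).all(): print(q[i,4],k.round(3),p[:,2].max().round(3))
w=(P[...,0]>.4)&(P[...,0]<.6)&(P[...,1]>-.42)&(P[...,1]<-.24)
body=w&(P[...,2]>.025)&(P[...,2]<.04); print(cv2.minAreaRect(P[body][:,:2].astype(np.float32)),np.percentile(P[body][:,2],[5,50,95]))
t=env.snapshot('top');save(t,'t40.png');P=pts(t)
cv2.imwrite('pics/t40z.png',cv2.resize(t['pixels'][100:270,160:480],None,fx=2.4,fy=2.4)[:,:,::-1])
E
```

```text
t: 49.8
ee_pos: [0.5187, -0.1513, 0.0245]
tcp_rot: [-1.242, 1.154, -1.156]
contact_force: [0.3, -0.4, 0.4]
grip_width: 0.0297
t: 50.3
ee_pos: [0.4395, -0.1579, 0.2033]
tcp_rot: [-1.241, 1.149, -1.159]
contact_force: [0.0, -0.4, 0.9]
grip_width: 0.0299
t: 50.8
ee_pos: [0.4088, -0.1595, 0.1996]
tcp_rot: [-1.243, 1.155, -1.155]
contact_force: [0.3, 0.0, 0.2]
grip_width: 0.03
t 50.8 ee [ 0.4088 -0.1595  0.1996] ang -85.8 tilt -1.0 w 0.03 F [0.3 0.  0.2] j6 1.1
OFFSET [-15.24, -0.04, 10.27] YAW 0
27 [ 0.005 -0.123] 0.024
27 [-0.003 -0.04 ] 0.022
29 [-0.001  0.04 ] 0.024
28 [-0.026  0.119] 0.023
28 [0.006 0.115] 0.023
28 [-0.011  0.146] 0.024
((0.5119953751564026, -0.32764604687690735), (0.1352870613336563, 0.03185555338859558), 8.165254592895508) [0.02701613 0.03311083 0.03596488]
```

View pics/s40z.png

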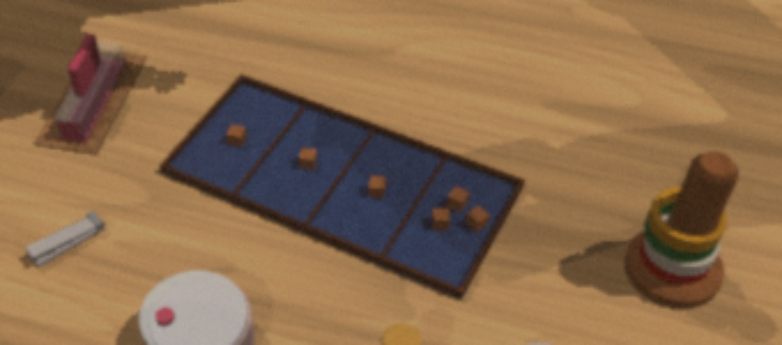

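View pics/t40z.png

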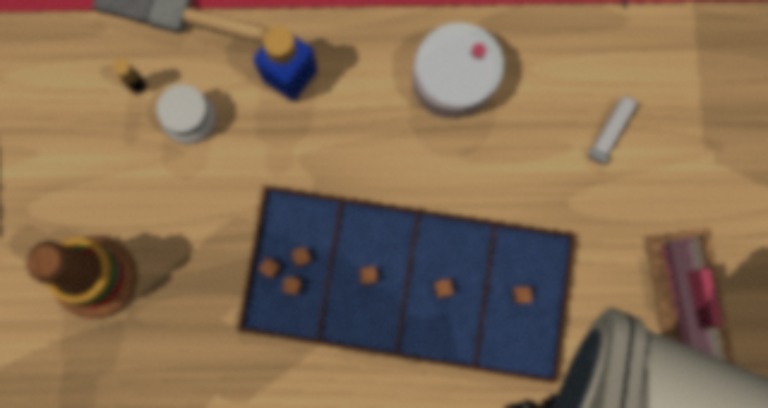

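```bash
python3 -m pendant '{"offset":[[-4,0,3],[-8,0,6],[-12,0,9],[-16,0,12],[-20,0,15]],"yaw":[-8.5,-17,-25.5,-34,-42.5],"claw":[0.68,0.68,0.68,0.68,0.68]}' 25; python3 -m pendant '{"offset":[[0,0,0],[0,0,0],[0,0,0],[0,0,0],[0,0,0]],"yaw":[-8.5,-17,-25.5,-34,-42.5],"claw":[0.68,0.68,0.68,0.68,0.68]}' 25; python3 - <<'E'
from h import *
plan(.5663,.0783,.11,19)
E
```

```text
t: 51.4
ee_pos: [0.5439, 0.0533, 0.1994]
tcp_rot: [-1.49, 0.586, -0.586]
contact_force: [0.8, -0.8, -0.2]
grip_width: 0.0268
t: 51.9
ee_pos: [0.543, 0.0515, 0.1993]
tcp_rot: [-1.571, 0.007, -0.005]
contact_force: [0.1, -0.2, -0.5]
grip_width: 0.0272
t 51.9 ee [0.543  0.0515 0.1993] ang -0.4 tilt -1.0 w 0.0272 F [ 0.1 -0.2 -0.5] j6 0.08
OFFSET [2.32, 8.93, 2.7] YAW -19.4
```

```bash
python3 -m pendant '{"offset":[[2,2,2],[2.3,5,2.7],[2.3,8,2.7],[2.3,8.9,2.7],[2.3,8.9,2.7]],"yaw":[-8,-16,-19.4,-19.4,-19.4],"claw":[0.68,0.68,0.68,0.68,0.68]}' 25; python3 - <<'E'
from h import *
s=env.snapshot('wrist');save(s,'w41.png')
plan(.5663,.0783,.022,19)
for o in cubes(s): print(o)
cv2.imwrite('pics/w41z.png',cv2.resize(s['pixels'][150:350,200:460],None,fx=3,fy=3)[:,:,::-1])
E
```

```text
t: 52.4
ee_pos: [0.5651, 0.0778, 0.1092]
tcp_rot: [-1.556, -0.25, 0.256]
contact_force: [-0.1, -0.9, -0.1]
grip_width: 0.0272
t 52.45 ee [0.566  0.0778 0.1106] ang 18.5 tilt -1.0 w 0.0275 F [-0.1  0.2  0.4] j6 -0.21
OFFSET [0.05, 8.86, 0.04] YAW -0.5
([319.0, 156.0], [0.5525, 0.1183], [14.6, 14.5], 56.6, [-0.009, 0.148])
([284.0, 179.0], [0.5339, 0.0941], [14.4, 13.9], 75.3, [-0.024, 0.121])
([319.0, 204.0], [0.5643, 0.0841], [13.5, 14.1], 18.5, [0.008, 0.116])
```

View pics/w41z.png

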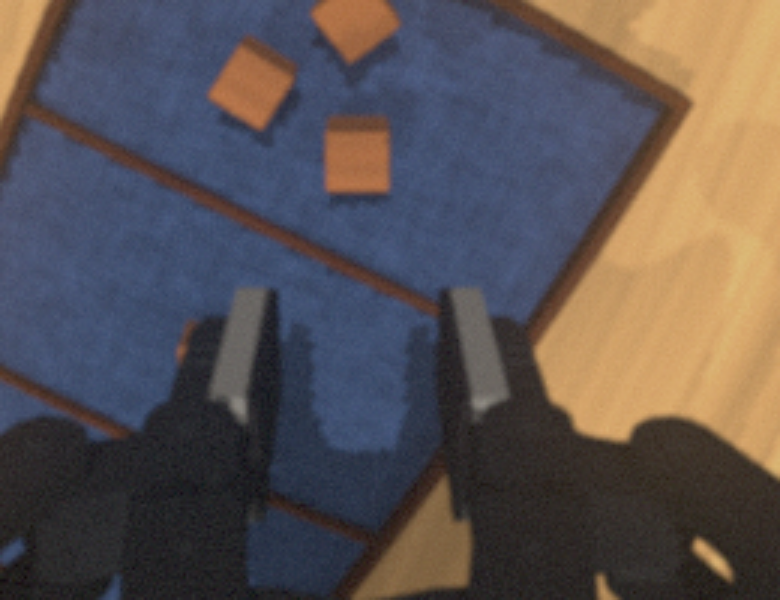

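```bash
python3 -m pendant '{"offset":[[0,3,0.15],[0,6,0.15],[0,7.5,0.15],[0,8.4,0.15],[0,8.4,0.15]],"yaw":[0,0,0,0,0],"claw":[0.68,0.68,0.68,0.68,0.68]}' 25; python3 - <<'E'
from h import *
plan(.5663,.0783,.025,19)
E
```

```text
t: 52.95
ee_pos: [0.5657, 0.0791, 0.0269]
tcp_rot: [-1.556, -0.254, 0.254]
contact_force: [0.1, 0.2, -0.4]
grip_width: 0.0269
t 52.95 ee [0.5657 0.0791 0.0269] ang 18.6 tilt -1.0 w 0.0269 F [ 0.1  0.2 -0.4] j6 -0.21
OFFSET [0.03, 0.19, -0.09] YAW -0.4
```

```bash
python3 -m pendant '{"offset":[[0,0.1,0],[0,0.1,0],[0,0.1,0],[0,-2,0],[0,-5,0]],"yaw":[0,0,0,0,0],"claw":[1,1,1,1,1]}' 30; python3 - <<'E'
from h import *
print(tray(.043,.036))
plan(*tray(.043,.036),.07,19)
s=env.snapshot('wrist');save(s,'w42.png')
cv2.imwrite('pics/w42z.png',cv2.resize(s['pixels'][150:350,200:460],None,fx=3,fy=3)[:,:,::-1])
E
```

```text
t: 53.45
ee_pos: [0.5645, 0.079, 0.0766]
tcp_rot: [-1.556, -0.252, 0.257]
contact_force: [-0.1, 0.4, 0.2]
grip_width: 0.0144
[ 0.5854262  -0.00071745]
t 53.45 ee [0.5645 0.079  0.0766] ang 18.6 tilt -1.0 w 0.0144 F [-0.1  0.4  0.2] j6 -0.21
OFFSET [-0.56, 0.66, -8.22] YAW -0.4
```

View pics/w42z.png

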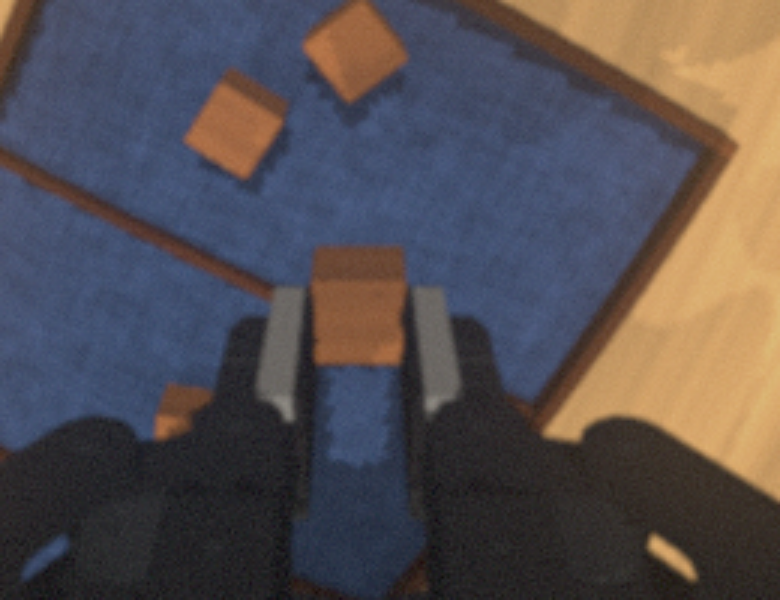

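```bash
python3 -m pendant '{"offset":[[-0.2,0,-3.5],[-0.5,0,-7],[-0.5,1,-8.2],[-0.5,3,-8.2],[-0.5,4.4,-8.2]],"yaw":[0,0,0,0,0],"claw":[1,1,1,1,1]}' 30; python3 - <<'E'
from h import *
plan(*tray(.043,.036),.0265,19)
E
```

```text
t: 54.0
ee_pos: [0.5866, -0.0004, 0.0318]
tcp_rot: [-1.556, -0.253, 0.254]
contact_force: [0.5, 0.5, -0.7]
grip_width: 0.0145
t 54.0 ee [ 5.866e-01 -4.000e-04  3.180e-02] ang 18.5 tilt -1.0 w 0.0145 F [ 0.5  0.5 -0.7] j6 -0.34
OFFSET [-0.12, 0.53, 0.01] YAW -0.5
```

```bash
python3 -m pendant '{"offset":[[0,0.3,0],[0,0.5,0],[0,0.5,0],[0,0.5,0],[0,0.5,0]],"yaw":[0,0,0,0,0],"claw":[1,1,0.8,0.75,0.75]}' 30; python3 -m pendant '{"offset":[[0,-3,0],[0,-7,0],[0,-12,0],[-5,-16,0],[-10,-18,0]],"yaw":[0,0,0,0,0],"claw":[0.75,0.75,0.75,0.75,0.75]}' 25; python3 -m pendant '{"offset":[[-4,0,-4],[-8,0,-8],[-8,0,-12],[-8,0,-14],[-8,0,-14]],"yaw":[0,0,0,0,0],"claw":[0.65,0.65,0.65,0.65,0.65]}' 25; python3 - <<'E'
from h import *
plan(.5,0,.2)
s=env.snapshot('scene');save(s,'s50.png');P=pts(s)
cv2.imwrite('pics/s50z.png',cv2.resize(s['pixels'][120:330,180:520],None,fx=2.3,fy=2.3)[:,:,::-1])
hsv=cv2.cvtColor(s['pixels'],cv2.COLOR_RGB2HSV).astype(int);H,S,V=hsv[...,0],hsv[...,1],hsv[...,2]
m=((H>4)&(H<16)&(S>120)&(V>100)&(P[...,2]>.015)&(P[...,2]<.05)).astype(np.uint8)
n,l,q,c=cv2.connectedComponentsWithStats(m)
for i in range(1,n):
    if q[i,4]<8: continue
    p=P[l==i]; k=intray(p.mean(0))
    if (abs(k)<[.09,.18]).all(): print(q[i,4],k.round(3),p[:,2].max().round(3))
w=(P[...,0]>.4)&(P[...,0]<.6)&(P[...,1]>-.42)&(P[...,1]<-.24)
body=w&(P[...,2]>.025)&(P[...,2]<.04); print(cv2.minAreaRect(P[body][:,:2].astype(np.float32)),np.percentile(P[body][:,2],[5,50,95]))
print(bangles(s))
E
```

```text
t: 54.5
ee_pos: [0.5874, 0.0, 0.0285]
tcp_rot: [-1.556, -0.256, 0.254]
contact_force: [-0.0, 0.2, 0.6]
grip_width: 0.0214
t: 55.0
ee_pos: [0.5085, -0.0271, 0.2036]
tcp_rot: [-1.557, -0.26, 0.251]
contact_force: [0.2, -0.6, -0.5]
grip_width: 0.0209
t: 55.5
ee_pos: [0.4767, -0.188, 0.2014]
tcp_rot: [-1.558, -0.254, 0.25]
contact_force: [-0.3, 0.2, 0.6]
grip_width: 0.0296
t 55.5 ee [ 0.4767 -0.188   0.2014] ang 18.4 tilt -1.0 w 0.0296 F [-0.3  0.2  0.6] j6 -0.72
OFFSET [8.14, 0.12, 17.1] YAW 0
27 [ 0.004 -0.123] 0.023
24 [-0.003 -0.04 ] 0.024
28 [-0.001  0.041] 0.023
29 [-0.025  0.119] 0.024
29 [0.043 0.042] 0.024
31 [-0.011  0.147] 0.023
((0.5122514963150024, -0.32635554671287537), (0.13347069919109344, 0.03181319683790207), 7.020633220672607) [0.02761145 0.03300861 0.03636068]
{'red': [(np.int32(77), [0.557, 0.303, 0.029, 0.028])], 'green': [(np.int32(62), [0.56, 0.299, 0.028, 0.06]), (np.int32(1360), [0.633, 0.484, 0.061, 0.086])], 'gold': [(np.int32(424), [0.545, 0.3, 0.034, 0.082])], 'white': [(np.int32(423), [0.75, -0.087, 0.045, 0.048]), (np.int32(494), [0.72, 0.21, 0.026, 0.046]), (np.int32(59), [0.732, 0.226, 0.019, 0.019])]}
```

View pics/s50z.png

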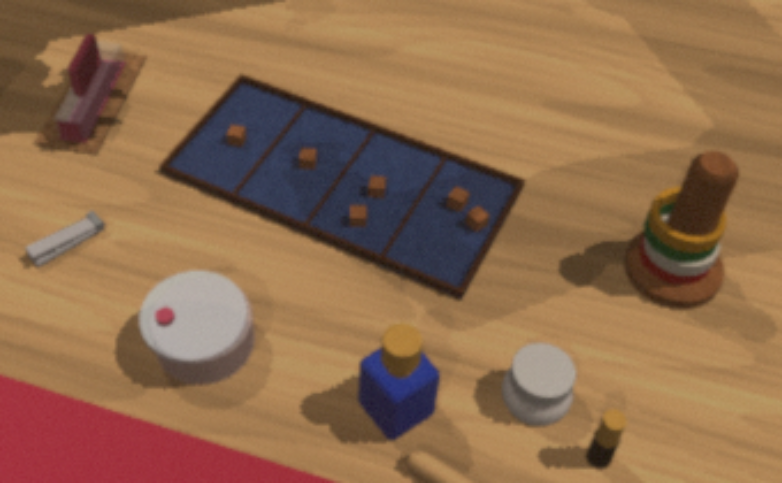

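The picture shows two cubes in each of sections 1 and 2 and one in each of the others. All four bangles are flat on the post, the shaker is level on its mat, and the bystanders are untouched. Handing in.

```bash
python3 - <<'E'
from h import *
print(env.finish_job())
E
```

```text
the job is handed in; nothing more can be done
None
```

I handed the job in at about 55 s of the 192 s allowed. It gave no verdict, but my last camera checks met the finishing conditions. One step did not go as asked: a single shake emptied all six cubes into section 1, so I spread them by hand with the gripper.

- **Bangles:** All four were in the tray, and I slipped them over the post one at a time. They lie flat in a stack, with the top face of the uppermost at about 82 mm, so its lower face is at about 66 mm. The gold ring's axis reads about 6 mm from the post's.
- **Shaker:** The moves could not tilt the tool. I tipped the shaker about 20° in the grip by pressing its closed end on top of the post, then shook it over section 1.
- **Cubes:** They now lie 2 / 2 / 1 / 1 in sections 1 to 4. All are flat on the tray floor and well clear of the ribs.
- **Shaker's return:** I pressed it level again on the mat and let go. Its centre is about 3 mm from the mat's, and it looks upright.
- **Bystanders:** The perfume bottle, hair clip and acrylic box look undisturbed in the last picture. Measured again, the acrylic box had not moved. I did not measure the bottle or the clip again.
- **Checks:** No measurements disagreed, apart from a few millimetres between cameras. I saw no sign of a bangle being knocked aside.

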